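Sort drilled blocks with a probe

ROBOT

A 6-joint arm with a two-finger parallel gripper is mounted at the origin on the work surface. World frame = base frame: x ahead of the robot, y to its left, z up, the work surface at z = 0. Lengths are in mm, angles in rad, forces in N, time in s.
With the tool pointing down it reaches from about 325 to 900 mm from the base axis. Payload 6.1 kg.
Tool frame: the origin (TCP) lies between the finger pads; the fingertips stand arm.tip_extent ahead of it and the grasp point (between the pads) lies 11 mm behind it (arm.tip_extent is the distance from the TCP to the fingertips, in mm); z points along the fingers, y is the line along which they close (so a half turn about z gives the same grasp; the last joint's range is limited). The gripper opens to 87 mm and grips with 3 to 60 N. Pads are 19 mm wide; open, the fingers measure 117 mm over their backs; the gripper's body (75 mm by 190 mm) begins 51 mm behind the grasp point.
Start: joints at [0.996, 0.22, 1.526, -0, 1.395, -0.126], TCP at [271.175, 563.098, 230.538] pointing down, gripper open.
Joint ranges: [-2.98, 2.98], [-0.91, 2.08], [0.09, 2.57], [-1.24, 4.39], [0.2, 2.65], [-2.68, 2.68]. Speed limits (rad/s): [2.57, 2.57, 3.01, 3.14, 3.14, 3.14].

INTERFACE

Orientations are given as a unit quaternion [w, x, y, z].
In Python, from plant import telemetry, grab_frame, arm gives the robot as it stands.
- The arm moves only by the tool servo_tool, never from a script. Its argument "plan" is a list of rows, each an object with "translation": the shift along the tool's x, y, z scaled (see below), a list of three; "spin": the turn about the tool's z scaled (see below). In form: [{"translation": [dx, dy, dz], "spin": spin}, ...]. A call has exactly 8 rows; each row is the pose to reach, as a shift and turn from the pose commanded when the call began, along the tool's axes at that moment, turning the shorter way round; what a row does not reach only later rows make up. The controller multiplies each number of a shift by 0.25 m and each number of a turn by 180 degrees. A row lasts 1/8 s, in which the tool goes at most 62.5 mm and 10.7 degrees, less where a joint would pass 70% of its speed; a pose out of reach is approached as far as the arm can. A call with a number of a shift or a turn outside -1 to 1 is refused whole. A call with a gripper value outside its range is refused whole. "hand" is the opening, from -1 (shut) to 1 (fully open), so that 0 is half open, set as the call begins (left out, the last holds). The fingers move at their own pace and stop on an object; "newtons" is the grip in N (left out, the last holds). Time passes only in rows, so rows that repeat a pose let the fingers close, or fill a call up. It gives the time, the measured TCP pose, the force, the opening and the grip force at its end, in the units of the state.
- telemetry.read_state(): the state, without advancing time (a new reading comes with each control period).
- grab_frame(name): name is "scene" or "top" or "wrist"; returns a dict with "pixels" (420x560x3 uint8, red, green, blue), "depth" (420x560 float32, mm along the optical axis (not along the pixel's ray), 0 where there is no reading), "K" (3x3 intrinsics, pixels), "k1" (the pictures are not rectified: a ray, as slopes to the right and down, at radius r is drawn at 1 + k1 r^2 times it, then the intrinsics apply), "R" (3x3) and "t" (3): a world point X has camera coordinates R X + t. Camera axes: x right, y down, z forward; pixel columns grow to the right and rows downward; lengths in mm; the calibration is good to about 2 mm. A picture is of the moment at which its call begins.
- arm.hand_in(): hands the job in; it is judged then, once.
The state is a dict: "time_s": time; "joint_pos": joint angles; "qd": joint speeds; "joint_efforts": joint torques, N m; "ee_pos": TCP position; "eef_rot": TCP orientation; "contact_force": force on the tool from outside, world axes, zero at the start; "ft_torque": the same for the moment, N m; "width": finger opening in mm; "grasp_force": force on a finger pad.
Only numpy, scipy, OpenCV 4.12 (cv2) and the standard library are available. Lean on these libraries where they do the work, as an engineer would, in place of code of your own. Each camera call takes 0.05 s, during which the arm holds its last target. There are 200 camera calls.

TASK

Slide the keeper aside, take the probe from its stand and push its pin down the bore of every spacer block until it stops, to feel whether the bore goes through or is blind. Then stand every through-bored block upright on the floor of the long tray and every blind one in the short tray, put the probe back fully home in its stand and slide the keeper shut over its collar. Leave the other things on the bench alone.

Things in the scene. Friction and masses are not known exactly. Their poses are not given: they have to be found in the camera images.
- stand_hole (a point): Mouth of the round hole (18 mm wide, open below, edge chamfered 3 mm) in the top plate of the grey gauge stand. The stand is fixed to the bench; its top is 112 mm above the bench and 90 mm (x) by 160 mm (y, from 50 mm on the -y side of the hole to 110 mm on the +y side). z is up; y points along the keeper's opening direction. The probe hangs in this hole.
- keeper (a joint): Steel keeper plate that slides on top of the stand, 0 = shut (its two prongs reach over the probe's collar, so that the probe cannot be lifted), 0.055 m = fully open; grows as it moves along +y of stand_hole. Starts shut or nearly so. About 2 N of friction; it stays where it is left. 6 mm thick, underside 10 mm above the stand's top; the prongs pass on either side of the handle, 34 mm apart.
- keeper_tab (a point): On the upright steel tab of the keeper (40 mm along x, 14 mm thick along y, rising 40 mm above the keeper's plate): point in its middle, 12 mm below its top edge, 156 mm above the bench; it moves with the keeper and has the stand's axes. With the keeper shut the tab stands 56 mm from the hole's axis on the +y side.
- probe_grip (a point): Hand probe, grasped here: middle of its round wooden handle (24 mm wide, 80 mm tall). Own z points up along its axis, handle up. Under the handle a steel collar 42 mm wide and 6 mm thick (its underside 50 mm below this point) that rests on the stand's top, and below the collar a steel pin 12 mm thick and 85 mm long, whose last 8 mm taper to 6 mm. 0.16 kg.
- probe_tip (a point): Lower end of the probe's pin, on its axis, 135 mm below probe_grip.
- long_tray_in (a point): Centre of the inner floor of the longer flat steel tray, fixed to the bench, for the blocks whose bore goes through. Outside 110 mm (x) by 280 mm (y), walls 4 mm thick, rim 15 mm above the bench, floor 4 mm above the bench.
- short_tray_in (a point): Centre of the inner floor of the shorter flat steel tray, fixed to the bench, for the blocks whose bore is blind. Outside 110 mm (x) by 190 mm (y), walls 4 mm thick, rim 15 mm above the bench, floor 4 mm above the bench.
- block_a_mid (a point): Aluminium spacer block, 60 mm (own x) by 44 mm (own y) by 60 mm tall, standing on the bench; its centre. A 20 mm bore runs straight down from the middle of its top face; nothing outside shows whether it is blind or goes through. About 0.38 kg. Four or all of the five blocks are present, absent ones read None.
- plug_a (a joint): How far the black dust plug in the bore of block_a has been pushed down: 0 at the start, when its top lies 4 mm below the block's top face. It fits snugly (about 2 N to push) and stays where it is pushed. In a blind bore it stops dead at 0.020 m, in a bore that goes through only at 0.046 m, near the bottom.
- block_b_mid (a point): Aluminium spacer block, 60 mm (own x) by 44 mm (own y) by 60 mm tall, standing on the bench; its centre. A 20 mm bore runs straight down from the middle of its top face; nothing outside shows whether it is blind or goes through. About 0.38 kg. Four or all of the five blocks are present, absent ones read None.
- plug_b (a joint): How far the black dust plug in the bore of block_b has been pushed down: 0 at the start, when its top lies 4 mm below the block's top face. It fits snugly (about 2 N to push) and stays where it is pushed. In a blind bore it stops dead at 0.020 m, in a bore that goes through only at 0.046 m, near the bottom.
- block_c_mid (a point): Aluminium spacer block, 60 mm (own x) by 44 mm (own y) by 60 mm tall, standing on the bench; its centre. A 20 mm bore runs straight down from the middle of its top face; nothing outside shows whether it is blind or goes through. About 0.38 kg. Four or all of the five blocks are present, absent ones read None.
- plug_c (a joint): How far the black dust plug in the bore of block_c has been pushed down: 0 at the start, when its top lies 4 mm below the block's top face. It fits snugly (about 2 N to push) and stays where it is pushed. In a blind bore it stops dead at 0.020 m, in a bore that goes through only at 0.046 m, near the bottom.
- block_d_mid (a point): Aluminium spacer block, 60 mm (own x) by 44 mm (own y) by 60 mm tall, standing on the bench; its centre. A 20 mm bore runs straight down from the middle of its top face; nothing outside shows whether it is blind or goes through. About 0.38 kg. Four or all of the five blocks are present, absent ones read None.
- plug_d (a joint): How far the black dust plug in the bore of block_d has been pushed down: 0 at the start, when its top lies 4 mm below the block's top face. It fits snugly (about 2 N to push) and stays where it is pushed. In a blind bore it stops dead at 0.020 m, in a bore that goes through only at 0.046 m, near the bottom.
- block_e_mid (a point): Aluminium spacer block, 60 mm (own x) by 44 mm (own y) by 60 mm tall, standing on the bench; its centre. A 20 mm bore runs straight down from the middle of its top face; nothing outside shows whether it is blind or goes through. About 0.38 kg. Four or all of the five blocks are present, absent ones read None.
- plug_e (a joint): How far the black dust plug in the bore of block_e has been pushed down: 0 at the start, when its top lies 4 mm below the block's top face. It fits snugly (about 2 N to push) and stays where it is pushed. In a blind bore it stops dead at 0.020 m, in a bore that goes through only at 0.046 m, near the bottom.
- riveter: Bystander: red hand riveting tool, 76 mm wide foot, 180 mm tall, standing on the bench; origin under its foot.
- screwdriver: Bystander: screwdriver lying on the bench.
- tape_roll: Bystander: roll of tape, 100 mm wide, 30 mm high, lying on the bench.
Mind the look-alikes: they are no part of the job. Of the things like the part that bears stand_hole, leave any that is purple; of the rest the smaller one is meant.

How it is judged:
By the outcome, as a careful person would: the job done as asked, in the order asked, and still so for the second after the job is handed in, with the robot touching nothing.
Of block_a, block_b, block_c, block_d, block_e only 4 to 5 are there at a start; the rules pass over those that are not, and their reading is None.
At some moment in a run one of block_a, block_b, block_c, block_d, block_e may be knocked a few centimetres aside while the robot is not near it.
It also fails if it takes over 210 s, if anything falls off the work surface, if the arm or the gripper's body presses on something with over 40 N, if the wrist force passes 120 N, or if a joint passes its speed limit or range.

## Working session

There is one attempt and no reset: what is moved stays moved. The work goes in short steps, Python scripts to look and compute and a tool call to move; the robot and the scene stay as the last step left them, time stands still between calls to the robot, and variables do not carry over. Pictures are saved under pics/ and viewed, at most 14 in all, crops included, and the job is handed in when it is done.

Besides the shell and the picture viewer there is one more tool, called after "Emit:" by a JSON object that holds its "op" and its "data", one argument or row to a line. servo_tool: Moves the arm, as the interface text tells. Its arguments: {"type":"object","properties":{"plan":{"type":"array"},"hand":{"type":"number"},"newtons":{"type":"number"}},"required":["plan"]}

```bash
ls; mkdir -p pics
cat > h.py <<'E'
import numpy as np, cv2, json
from plant import telemetry, grab_frame, arm
def pts(f):
    h,w=f["depth"].shape
    K=np.array(f["K"],float)
    uv=np.stack(np.meshgrid(np.arange(w),np.arange(h)),-1).reshape(-1,1,2).astype(np.float64)
    n=cv2.undistortPoints(uv,K,np.array([f["k1"],0,0,0.])).reshape(h,w,2)
    d=f["depth"].astype(float)
    c=np.dstack([n[...,0]*d,n[...,1]*d,d])
    X=(c-np.array(f["t"]))@np.array(f["R"])
    X[d<=0]=np.nan
    return X
def save(f,n): cv2.imwrite("pics/"+n+".png",np.ascontiguousarray(f["pixels"][...,::-1]))
E
python3 - <<'E'
from h import *
for n in ["scene","top"]:
    f=grab_frame(n); save(f,n+"0"); np.savez(n+"0.npz",**f)
    R=np.array(f["R"]);print(n,-R.T@np.array(f["t"]),R[2],f["K"][0][0])
print(telemetry.read_state(),arm.tip_extent)
E
```

```text
pics
scene [ 898.94122526  695.63009238 1010.18225856] [-0.33735779 -0.57248685 -0.74729413] 407.00004453490766
top [ 239.21694128   24.78864414 1440.69519803] [ 0.16544068 -0.0178796  -0.98605766] 466.03047789405525
{'time_s': 0.1, 'joint_pos': array([ 9.95881945e-01,  2.21158970e-01,  1.52749798e+00, -1.29431434e-05,
        1.39468752e+00, -1.26108982e-01]), 'qd': array([ 0.00040081, -0.00221552, -0.00288005, -0.0009839 , -0.00115674,
       -0.00054342]), 'joint_efforts': array([ 1.51166423e-03, -4.95947492e+01, -3.88518155e+01,  7.01474352e-02,
        5.15969493e-02, -2.54071989e-05]), 'ee_pos': array([270.89587839, 562.63872037, 229.5387024 ]), 'eef_rot': array([-2.94784515e-04,  2.22522882e-01,  9.74927074e-01, -8.24837069e-04]), 'contact_force': array([-0.88769404, -0.56617198,  0.23519507]), 'ft_torque': array([ 0.01002374,  0.03591446, -0.00472728]), 'grasp_force': 0.0, 'width': 86.96083091522871} 8.0
```

View pics/scene0.png

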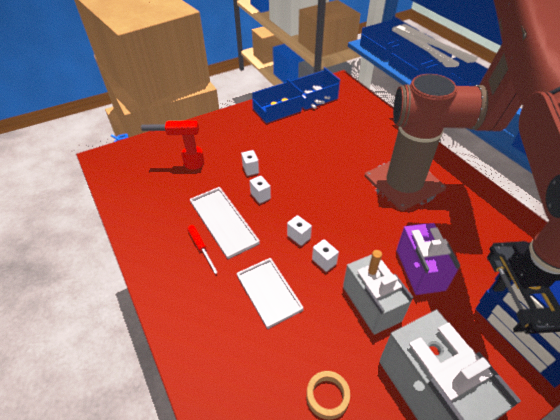

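View pics/top0.png

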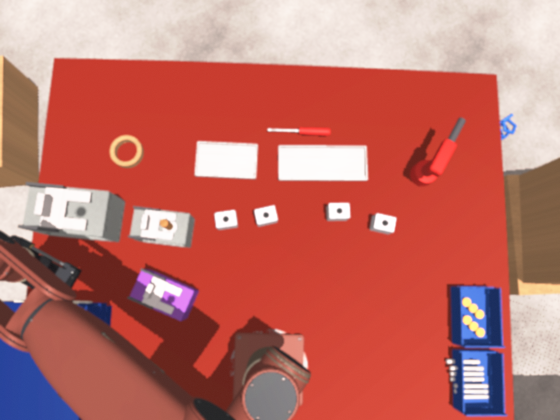

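The scene has four blocks (top picture at (225,219), (265,215), (339,211), (383,223)). The small grey stand with the probe is at (162,227), the short tray at (226,160) and the long tray at (322,163). The purple stand and the larger grey stand are look-alikes.

Run:
```python
from h import *
f=dict(np.load("top0.npz"));X=pts(f);rgb=f["pixels"].astype(int)
Z=X[...,2]
def rect(mask,n):
    m=mask.astype(np.uint8);k,l,s,c=cv2.connectedComponentsWithStats(m)
    for i in range(1,k):
        if s[i,4]<60: continue
        P=X[l==i][:,:2].astype(np.float32);r=cv2.minAreaRect(P)
        print(n,np.round(c[i]),"cnt",s[i,4],"ctr",np.round(r[0],1),"size",np.round(r[1],1),"ang",round(r[2],1),"mean",np.round(X[l==i].mean(0),1))
yy,xx=np.mgrid[:420,:560]
roi=(xx>120)&(xx<410)&(yy>100)&(yy<260)
rect(roi&(abs(Z-60)<8)&(xx>205),"block")
rect(roi&(abs(Z-112)<5)&(xx<200),"standtop")
rect(roi&(Z>119)&(Z<135)&(xx<200),"keeperplate")
rect(roi&(Z>155)&(xx<200),"high")
sat=rgb.max(2)-rgb.min(2)
rect(roi&(sat<60)&(Z<30)&(yy<190)&(yy>130),"tray")
for c in [(225,219),(265,215),(339,211),(383,223)]:
    w=rgb[c[1]-8:c[1]+9,c[0]-8:c[0]+9].sum(2); j=np.argwhere(w<250)
    print(c, len(j), j.mean(0)[::-1]+np.array(c)-8 if len(j) else w.min())
im=cv2.resize(np.ascontiguousarray(f["pixels"][195:260,120:210,::-1]),None,fx=8,fy=8,interpolation=cv2.INTER_CUBIC);cv2.imwrite("pics/c1.png",im)
```

```text
block [338. 211.] cnt 289 ctr [ 471.5 -195.5] size [43.6 59.3] ang 0.9 mean [ 471.6 -195.    59.1]
block [265. 215.] cnt 290 ctr [452.9  25.5] size [44.8 60.1] ang 14.3 mean [452.4  25.6  59.5]
block [225. 219.] cnt 292 ctr [436.5 145.4] size [44.4 59.6] ang 8.4 mean [436.6 145.6  59.1]
block [384. 223.] cnt 297 ctr [ 440.  -335.2] size [62.  46.1] ang 80.4 mean [ 439.6 -334.8   58.6]
standtop [137. 223.] cnt 263 ctr [411.2 392.5] size [32.8 77.4] ang 83.3 mean [410.4 393.5 112.2]
standtop [179. 229.] cnt 429 ctr [400.9 291.9] size [90.8 90.9] ang 84.8 mean [395.2 271.3 112.3]
keeperplate [156. 225.] cnt 706 ctr [405.5 343.4] size [130.   90.7] ang 84.6 mean [404.8 333.9 128.2]
high [144. 222.] cnt 90 ctr [406.2 358.5] size [15.5 38.6] ang 85.5 mean [406.1 357.8 166.8]
high [165. 224.] cnt 86 ctr [400.8 296.2] size [21.4 22.5] ang 89.3 mean [400.  294.8 192.3]
tray [226. 160.] cnt 2129 ctr [636.2 156.3] size [195.2 119.8] ang 89.2 mean [634.7 155.3   5.3]
tray [322. 163.] cnt 3143 ctr [ 637.7 -153.5] size [121.3 287.6] ang 1.8 mean [ 635.2 -151.     4.7]
(225, 219) 4 [225.5 218.5]
(265, 215) 4 [265.5 214.5]
(339, 211) 2 [339.  210.5]
(383, 223) 4 [384.5 222.5]
```

View pics/c1.png

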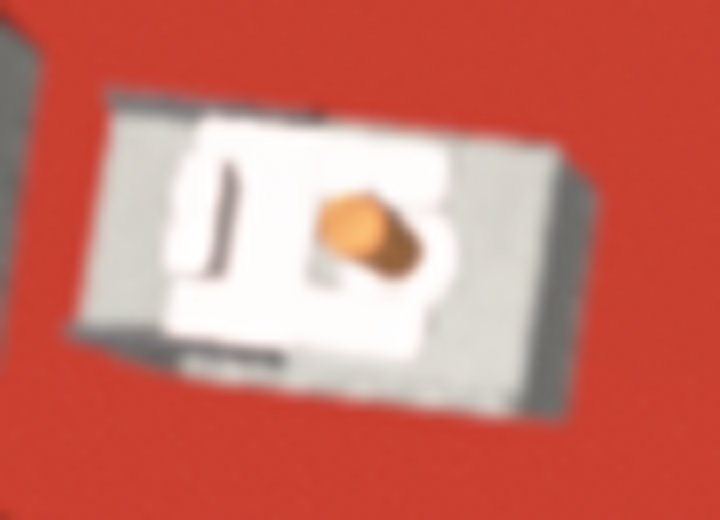

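```bash
cat >> h.py <<'E'
def pose(s=None):
    s=s or telemetry.read_state(); w,x,y,z=s["eef_rot"]
    from scipy.spatial.transform import Rotation as Ro
    R=Ro.from_quat([x,y,z,w]).as_matrix()
    return np.array(s["ee_pos"]),R,np.degrees(np.arctan2(R[1,1],R[0,1]))
def plan(*wps,start=None):
    """wps: (x,y,z,theta) world TCP, theta=direction of tool y; prints rows numbers for each. start=(x,y,z,th) chains"""
    if start is None: p,R,th=pose()
    else:
        p=np.array(start[:3],float);th=start[3]
    t=np.radians(th);Rn=np.array([[-np.sin(t),np.cos(t),0],[np.cos(t),np.sin(t),0],[0,0,-1]])
    Rn[:,0]=np.cross(Rn[:,1],Rn[:,2])
    for w in wps:
        d=Rn.T@(np.array(w[:3])-p); s=-((w[3]-th+180)%360-180)
        print(w,"tr",np.round(d/250,3).tolist(),"spin",round(s/180,4))
def brief():
    s=telemetry.read_state();p,R,th=pose(s);print(round(s["time_s"],2),np.round(p,1),"th",round(th,2),"F",np.round(s["contact_force"],1),"w",round(s["width"],1),round(s["grasp_force"],1))
E
python3 - <<'E'
from h import *
p,R,th=pose();print(R.round(3),th)
f=dict(np.load("top0.npz"));X=pts(f);Z=X[...,2]
print("bigstand maxz",np.nanmax(Z[180:245,20:125]))
m=(Z>197);m[:,:155]=0;m[:,175:]=0;m[:205]=0;m[240:]=0
P=X[m];print("handle top",P.mean(0),len(P),P.max(0),P.min(0))
plan((p[0],p[1],300,th),(406,358,300,85),(406,358,200,85),(406,358,151,85))
E
```

```text
[[-0.901  0.434 -0.001]
 [ 0.434  0.901 -0.001]
 [ 0.    -0.002 -1.   ]] 64.28548567954671
bigstand maxz 331.60400841161123
handle top [400.97251762 297.62419484 199.99801677] 40 [411.7372875  306.88701096 203.58888514] [389.69992839 287.38961611 197.75144434]
(np.float64(270.89587838656286), np.float64(562.6387203670963), 300, np.float64(64.28548567954671)) tr [0.0, 0.0, -0.282] spin -0.0
(406, 358, 300, 85) tr [-0.842, -0.503, -0.282] spin -0.1151
(406, 358, 200, 85) tr [-0.842, -0.503, 0.118] spin -0.1151
(406, 358, 151, 85) tr [-0.842, -0.503, 0.314] spin -0.1151
```

Emit:
{"op": "servo_tool", "data": {
  "plan": [
    {"translation":[0,0,-0.25],"spin":0},
    {"translation":[-0.2,-0.12,-0.28],"spin":-0.03},
    {"translation":[-0.42,-0.25,-0.28],"spin":-0.06},
    {"translation":[-0.64,-0.38,-0.28],"spin":-0.115},
    {"translation":[-0.842,-0.503,-0.28],"spin":-0.115},
    {"translation":[-0.842,-0.503,-0.28],"spin":-0.115},
    {"translation":[-0.842,-0.503,-0.08],"spin":-0.115},
    {"translation":[-0.842,-0.503,0.05],"spin":-0.115}
  ],
  "hand": -0.08
}}

```text
time_s: 1.1
ee_pos: [405.1, 358.7, 215.8]
eef_rot: [-0.001, 0.044, 0.999, -0.0]
contact_force: [-0.0, -0.6, -0.9]
width: 40.3
grasp_force: 0.0
```

Run:
```python
from h import *
brief();f=grab_frame("wrist");save(f,"w1");np.savez("w1.npz",**f)
X=pts(f);Z=X[...,2]
def rect(m,n):
    k,l,s,c=cv2.connectedComponentsWithStats(m.astype(np.uint8))
    for i in range(1,k):
        if s[i,4]<150: continue
        P=X[l==i];r=cv2.minAreaRect(P[:,:2].astype(np.float32));print(n,c[i].round(),s[i,4],np.round(r[0],1),np.round(r[1],1),round(r[2],1),P.mean(0).round(1))
rect((Z>160)&(Z<172),"tab");rect((Z>197)&(Z<206),"handle");rect((abs(Z-128)<4),"plate");rect((abs(Z-112)<4),"stand")
plan((406,358,151,85))
```

```text
1.1 [405.1 358.7 215.8] th 84.98 F [-0.  -0.6 -0.9] w 40.3 0.0
tab [277. 236.] 1365 [407.9 357.3] [14.  39.4] 84.8 [406.3 357.4 167.2]
tab [187. 228.] 294 [397.9 300.3] [23.8 11.4] 49.6 [395.8 302.2 166.1]
handle [164. 255.] 588 [398.7 296.8] [22.1 13.7] 86.1 [399.4 296.9 197.8]
plate [234.  12.] 967 [267.2 337.3] [65.6  6.7] 68.9 [269.4 342.1 127.5]
plate [431. 200.] 626 [408.  468.9] [17.5 94.1] 75.6 [404.3 469.3 127.9]
plate [249. 205.] 8466 [407.5 343.4] [125.5  91.2] 84.9 [397.4 337.3 127.6]
stand [219.  16.] 230 [267.4 329.7] [79.4  1.1] 68.7 [267.5 330.2 112. ]
stand [259.   6.] 719 [259.8 352.5] [43.2 14.3] 66.5 [264.  357.8 111.7]
stand [422. 199.] 562 [412.7 468.8] [ 16.2 102.4] 77.7 [408.3 469.3 112. ]
stand [168. 186.] 4404 [369.8 310. ] [ 79.4 183. ] 24.5 [380.8 275.6 111.7]
stand [316. 210.] 4064 [413.4 387.7] [36.3 75.6] 84.7 [410.  387.3 111.6]
stand [227. 219.] 523 [408.7 312.9] [20.  34.7] 84.7 [410.9 317.2 111.8]
(406, 358, 151, 85) tr [-0.012, 0.003, 0.24] spin 0.0
```

View pics/w1.png

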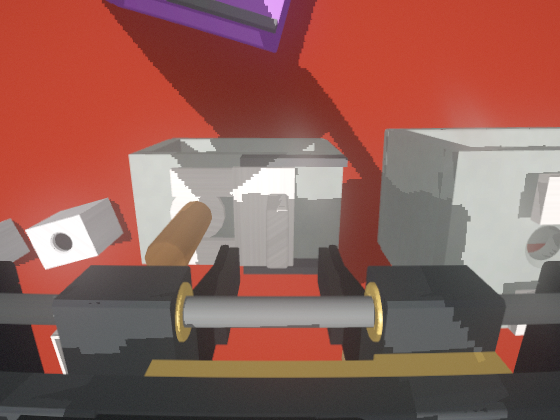

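The tab stands between the fingers at about (265,232), with the handle clear of them at (180,235). I'll go down and close on the tab.

Emit:
{"op": "servo_tool", "data": {
  "plan": [
    {"translation":[-0.008,0,0.12],"spin":0},
    {"translation":[-0.008,0,0.24],"spin":0},
    {"translation":[-0.008,0,0.255],"spin":0},
    {"translation":[-0.008,0,0.255],"spin":0},
    {"translation":[-0.008,0,0.255],"spin":0},
    {"translation":[-0.008,0,0.255],"spin":0},
    {"translation":[-0.008,0,0.255],"spin":0},
    {"translation":[-0.008,0,0.255],"spin":0}
  ]
}}

```text
time_s: 2.15
ee_pos: [408.4, 358.3, 154.6]
eef_rot: [0.0, 0.044, 0.999, 0.0]
contact_force: [-0.2, 0.5, -0.2]
width: 39.8
grasp_force: 0.0
```

Emit:
{"op": "servo_tool", "data": {
  "plan": [
    {"translation":[0,0,0],"spin":0},
    {"translation":[0,0,0],"spin":0},
    {"translation":[0,0,0],"spin":0},
    {"translation":[0,0,0],"spin":0},
    {"translation":[0,0.05,0],"spin":0},
    {"translation":[0,0.1,0],"spin":0},
    {"translation":[0,0.14,0],"spin":0},
    {"translation":[0,0.18,0],"spin":0}
  ],
  "hand": -1,
  "newtons": 20
}}

```text
time_s: 3.15
ee_pos: [412.4, 404.0, 154.2]
eef_rot: [0.0, 0.044, 0.999, -0.0]
contact_force: [0.8, -3.2, 0.8]
width: 13.8
grasp_force: 20.0
```

Emit:
{"op": "servo_tool", "data": {
  "plan": [
    {"translation":[0,0.01,0],"spin":0},
    {"translation":[0,0.02,0],"spin":0},
    {"translation":[0,0.026,0],"spin":0},
    {"translation":[0,0.032,0],"spin":0},
    {"translation":[0,0.036,0],"spin":0},
    {"translation":[0,0.036,0],"spin":0},
    {"translation":[0,0.036,0],"spin":0},
    {"translation":[0,0.036,0],"spin":0}
  ]
}}

```text
time_s: 4.15
ee_pos: [412.7, 407.2, 154.1]
eef_rot: [-0.001, 0.044, 0.999, -0.005]
contact_force: [-1.6, -20.3, 8.3]
width: 13.9
grasp_force: 20.0
```

Emit:
{"op": "servo_tool", "data": {
  "plan": [
    {"translation":[0,-0.024,0],"spin":0},
    {"translation":[0,-0.024,0],"spin":0},
    {"translation":[0,-0.024,0],"spin":0},
    {"translation":[0,-0.024,0],"spin":0},
    {"translation":[0,-0.024,-0.2],"spin":0},
    {"translation":[0,-0.024,-0.36],"spin":0},
    {"translation":[0,-0.2,-0.36],"spin":0},
    {"translation":[0,-0.2,-0.36],"spin":0}
  ],
  "hand": 0.38
}}

```text
time_s: 5.15
ee_pos: [408.5, 361.0, 244.8]
eef_rot: [0.0, 0.044, 0.999, -0.0]
contact_force: [-0.8, 0.4, 0.0]
width: 59.9
grasp_force: 0.0
```

Run:
```python
from h import *
brief();f=grab_frame("wrist")
g=grab_frame("top")
for nm,f in (("w",f),("top",g)):
    X=pts(f);Z=X[...,2];save(f,nm+"2")
    near=np.hypot(X[...,0]-402,X[...,1]-297)<30
    m=(Z>200.3)&near;print(nm,m.sum(),X[m].mean(0),X[m].min(0),X[m].max(0))
    m=(abs(Z-118)<2.5)&near;print("collar",m.sum(),cv2.minEnclosingCircle(X[m][:,:2].astype(np.float32)) if m.sum() else 0)
    for c,n in (((412,405),"tab"),):
        m=(Z>164)&(Z<171)&(np.hypot(X[...,0]-c[0],X[...,1]-c[1])<40);r=m.sum() and cv2.minAreaRect(X[m][:,:2].astype(np.float32));print(n,m.sum(),r)
plan((402,297,235,85),(402,297,151,85))
```

```text
5.15 [408.5 361.  244.8] th 84.91 F [-0.8  0.4  0. ] w 59.9 0.0
w 7695 [384.65496539 308.23749967 325.17986446] [372.07445632 281.2764068  236.43172334] [412.17183661 326.98755901 351.26902958]
collar 940 ((402.64013671875, 296.2458801269531), 20.935914993286133)
tab 1080 ((412.34869384765625, 406.7613830566406), (14.281846046447754, 39.37124252319336), 84.89578247070312)
top 1219 [403.2409299  298.99813104 498.54338806] [372.96817688 267.8086559  200.58971646] [430.9828241  326.7849293  639.09625958]
collar 71 ((402.14996337890625, 296.9158630371094), 29.431222915649414)
tab 1 ((393.0066833496094, 415.48675537109375), (0.0, 0.0), 0.0)
(402, 297, 235, 85) tr [0.003, -0.263, 0.037] spin -0.0003
(402, 297, 151, 85) tr [0.003, -0.263, 0.373] spin -0.0003
```

Emit:
{"op": "servo_tool", "data": {
  "plan": [
    {"translation":[0.001,-0.15,0],"spin":0},
    {"translation":[0.001,-0.265,0],"spin":0},
    {"translation":[0.001,-0.265,0],"spin":0},
    {"translation":[0.001,-0.265,0.1],"spin":0},
    {"translation":[0.001,-0.265,0.25],"spin":0},
    {"translation":[0.001,-0.265,0.373],"spin":0},
    {"translation":[0.001,-0.265,0.373],"spin":0},
    {"translation":[0.001,-0.265,0.373],"spin":0}
  ]
}}

```text
time_s: 6.25
ee_pos: [403.2, 297.3, 152.1]
eef_rot: [0.0, 0.043, 0.999, 0.0]
contact_force: [-0.3, 0.5, -0.5]
width: 59.9
grasp_force: 0.0
```

Emit:
{"op": "servo_tool", "data": {
  "plan": [
    {"translation":[0,0,0],"spin":0},
    {"translation":[0,0,0],"spin":0},
    {"translation":[0,0,0],"spin":0},
    {"translation":[0,0,0],"spin":0},
    {"translation":[0,0,0],"spin":0},
    {"translation":[0,0,0],"spin":0},
    {"translation":[0,0,0],"spin":0},
    {"translation":[0,0,0],"spin":0}
  ],
  "hand": -1,
  "newtons": 45
}}

```text
time_s: 7.25
ee_pos: [402.7, 296.3, 151.2]
eef_rot: [0.0, 0.044, 0.999, 0.0]
contact_force: [0.0, 0.2, 2.4]
width: 23.2
grasp_force: 45.0
```

Run:
```python
from h import *
brief()
```

```text
7.25 [402.7 296.3 151.2] th 84.99 F [0.  0.2 2.4] w 23.2 45.0
```

Emit:
{"op": "servo_tool", "data": {
  "plan": [
    {"translation":[0,0,-0.2],"spin":0},
    {"translation":[0,0,-0.4],"spin":0},
    {"translation":[0,0,-0.48],"spin":0},
    {"translation":[-0.05,-0.15,-0.5],"spin":0},
    {"translation":[-0.1,-0.32,-0.5],"spin":0},
    {"translation":[-0.15,-0.48,-0.45],"spin":0},
    {"translation":[-0.187,-0.59,-0.35],"spin":0},
    {"translation":[-0.187,-0.59,-0.3],"spin":0}
  ]
}}

```text
time_s: 8.25
ee_pos: [435.6, 143.6, 224.1]
eef_rot: [-0.001, 0.045, 0.999, -0.0]
contact_force: [-0.9, -0.7, -0.9]
width: 23.1
grasp_force: 45.0
```

```bash
cat >> h.py <<'E'
def blocks(name,near=None,lo=54,hi=66):
    f=grab_frame(name);X=pts(f);Z=X[...,2]
    m=(Z>lo)&(Z<hi)&(X[...,0]>330)&(X[...,0]<760)&(X[...,1]<235)&(X[...,1]>-480)
    k,l,s,c=cv2.connectedComponentsWithStats(m.astype(np.uint8))
    for i in range(1,k):
        if s[i,4]<100: continue
        P=X[l==i];r=cv2.minAreaRect(P[:,:2].astype(np.float32))
        (w,h),a=r[1],r[2]
        if w<h: a-=90   # a: direction of long side
        print(name,"px",c[i].round(),s[i,4],"ctr",np.round(r[0],1),"size",np.round(r[1],1),"long dir",round((a+90)%180-90,1),"z",round(P[:,2].mean(),1))
    return f,X
E
python3 - <<'E'
from h import *
brief()
f,X=blocks("wrist");save(f,"w3")
blocks("top")
p=pose()[0]
E
```

```text
8.25 [435.6 143.6 224.1] th 84.81 F [-0.9 -0.7 -0.9] w 23.1 45.0
wrist px [278. 188.] 2593 ctr [438.6 141.8] size [44.5 60.1] long dir -79.8 z 59.1
wrist px [156. 217.] 2759 ctr [454.7  21.6] size [44.6 61.2] long dir -75.1 z 59.2
top px [338. 211.] 278 ctr [ 471.6 -195.5] size [43.6 59.6] long dir -87.8 z 59.4
top px [265. 215.] 278 ctr [452.7  25.6] size [44.5 59.9] long dir -75.2 z 59.4
top px [385. 223.] 271 ctr [ 439.6 -335.6] size [61.7 45.6] long dir 80.0 z 59.1
```

View pics/w3.png

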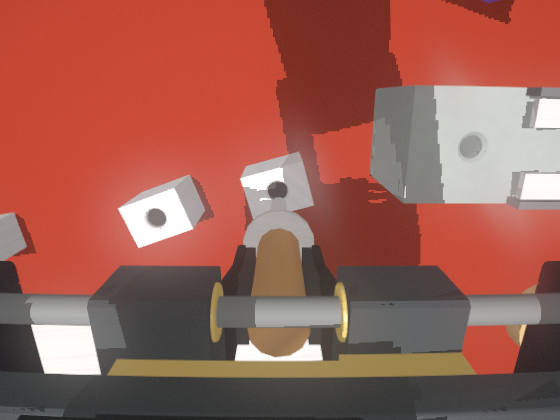

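The bore of the first block shows at (277,190), just ahead of the collar at (279,230). I'll calibrate the wrist camera against the collar, now that the arm is at rest.

Run:
```python
from h import *
brief()
f,X=blocks("wrist");brief()
p=pose()[0];Z=X[...,2]
zc=p[2]+11-44
m=(abs(Z-zc)<3)&(np.hypot(X[...,0]-p[0],X[...,1]-p[1])<30)
P=X[m];print("collar z",zc,m.sum(),cv2.minEnclosingCircle(P[:,:2].astype(np.float32)),P[:,2].mean(),"tcp",p)
m=(np.hypot(X[...,0]-p[0],X[...,1]-p[1])<30)&(Z<zc-8)&(Z>70);P=X[m];print("pin",len(P),P.mean(0) if len(P) else 0)
```

```text
8.35 [435.  145.2 224. ] th 84.93 F [-0.4 -0.9 -1.6] w 23.4 45.0
wrist px [276. 189.] 2558 ctr [438.7 141.8] size [44.7 60.3] long dir -79.9 z 59.1
wrist px [154. 218.] 2738 ctr [454.8  21.3] size [44.7 61.6] long dir -75.0 z 59.2
8.4 [435.6 145.7 225.3] th 84.99 F [ 0.7  0.2 -1. ] w 23.3 45.0
collar z 192.28676426389532 1512 ((432.4623718261719, 145.01902770996094), 20.381052017211914) 190.61889461028554 tcp [435.56161886 145.74495951 225.28676426]
pin 159 [430.39947711 145.41185444 122.89188105]
```

Emit:
{"op": "servo_tool", "data": {
  "plan": [
    {"translation":[-0.008,-0.007,0.06],"spin":0},
    {"translation":[-0.008,-0.007,0.12],"spin":0},
    {"translation":[-0.008,-0.007,0.128],"spin":0},
    {"translation":[-0.008,-0.007,0.128],"spin":0},
    {"translation":[-0.008,-0.007,0.128],"spin":0},
    {"translation":[-0.008,-0.007,0.128],"spin":0},
    {"translation":[-0.008,-0.007,0.128],"spin":0},
    {"translation":[-0.008,-0.007,0.128],"spin":0}
  ]
}}

```text
time_s: 9.4
ee_pos: [438.2, 143.4, 194.2]
eef_rot: [0.0, 0.044, 0.999, 0.0]
contact_force: [-0.4, 0.5, -1.4]
width: 23.4
grasp_force: 45.0
```

Run:
```python
from h import *
brief()
f,X=blocks("wrist");save(f,"w4")
p=pose()[0];Z=X[...,2]
near=np.hypot(X[...,0]-p[0],X[...,1]-p[1])<16
for a in (76,90,105,120):
    m=near&(abs(Z-a)<8);P=X[m]
    if len(P): print("pin z",a,len(P),"y range",P[:,1].min(),P[:,1].max(),"xmin",np.percentile(P[:,0],5))
f,X=blocks("scene")
cr=f["pixels"][205:285,270:350,::-1]
w=cv2.imread("pics/w4.png")[130:290,180:380]
out=np.zeros((480,600+160,3),np.uint8);out[:, :600]=cv2.resize(w,(600,480));out=cv2.resize(out[:, :600],(400,320))
c=cv2.resize(np.ascontiguousarray(cr),(320,320),interpolation=cv2.INTER_CUBIC)
cv2.imwrite("pics/c4.png",np.hstack([out,c]))
```

```text
9.4 [438.2 143.4 194.2] th 84.98 F [-0.4  0.5 -1.4] w 23.4 45.0
wrist px [278. 191.] 2821 ctr [438.5 141.7] size [44.2 60.1] long dir -79.7 z 59.1
wrist px [145. 224.] 3247 ctr [454.8  21.6] size [44.7 60.9] long dir -75.0 z 59.2
pin z 76 31 y range 138.12339891017194 148.97775681709814 xmin 433.05908686473595
pin z 90 89 y range 137.34201915551404 148.94290357424572 xmin 432.8858004948113
pin z 105 55 y range 138.59511641757078 148.8810756253324 xmin 432.869358763163
scene px [192. 154.] 110 ctr [ 611.1 -455.8] size [44.1 70.6] long dir -1.8 z 57.6
scene px [249. 157.] 160 ctr [ 443.5 -339.3] size [68.7 44.9] long dir 78.2 z 60.4
scene px [259. 183.] 196 ctr [ 476.1 -198.8] size [46.5 66.4] long dir -85.6 z 60.7
scene px [299. 225.] 252 ctr [455.9  20.8] size [48.1 63.6] long dir -73.2 z 60.9
scene px [325. 250.] 269 ctr [440.9 141. ] size [47.6 62.2] long dir -79.0 z 60.8
```

View pics/c4.png

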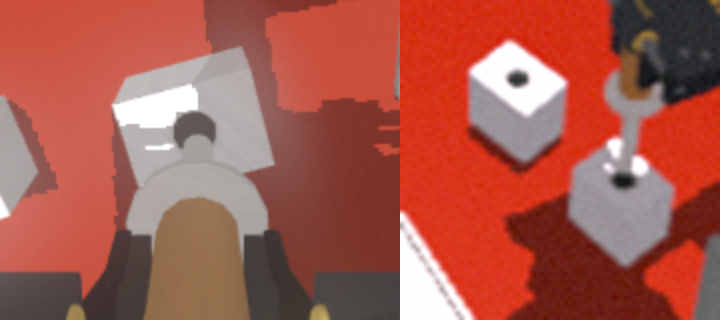

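Emit:
{"op": "servo_tool", "data": {
  "plan": [
    {"translation":[-0.003,-0.006,0.0],"spin":0},
    {"translation":[-0.003,-0.006,0.03],"spin":0},
    {"translation":[-0.003,-0.006,0.06],"spin":0},
    {"translation":[-0.003,-0.006,0.085],"spin":0},
    {"translation":[-0.003,-0.006,0.11],"spin":0},
    {"translation":[-0.003,-0.006,0.13],"spin":0},
    {"translation":[-0.003,-0.006,0.149],"spin":0},
    {"translation":[-0.003,-0.006,0.149],"spin":0}
  ]
}}

```text
time_s: 10.5
ee_pos: [439.9, 142.0, 159.5]
eef_rot: [0.001, 0.044, 0.999, 0.0]
contact_force: [-4.0, -0.9, 16.9]
width: 23.4
grasp_force: 45.0
```

```bash
python3 -c "
from h import *
brief()"
```

```text
10.5 [439.9 142.  159.5] th 85.0 F [-4.  -0.9 16.9] w 23.4 45.0
```

Emit:
{"op": "servo_tool", "data": {
  "plan": [
    {"translation":[0,0,0.006],"spin":0},
    {"translation":[0,0,0.012],"spin":0},
    {"translation":[0,0,0.012],"spin":0},
    {"translation":[0,0,0.012],"spin":0},
    {"translation":[0,0,0.012],"spin":0},
    {"translation":[0,0,0.012],"spin":0},
    {"translation":[0,0,0.012],"spin":0},
    {"translation":[0,0,0.012],"spin":0}
  ]
}}

```text
time_s: 11.5
ee_pos: [442.1, 141.9, 159.1]
eef_rot: [0.004, 0.044, 0.999, 0.0]
contact_force: [-5.1, -1.5, 28.2]
width: 23.1
grasp_force: 45.0
```

```bash
python3 -c "
from h import *
brief()"
```

```text
11.5 [442.1 141.9 159.1] th 85.0 F [-5.1 -1.5 28.2] w 23.1 45.0
```

Block 1 is blind: the pin stopped dead at TCP z 159. On to block 2.

Emit:
{"op": "servo_tool", "data": {
  "plan": [
    {"translation":[0,0,-0.1],"spin":0},
    {"translation":[0,0,-0.22],"spin":0},
    {"translation":[0,0,-0.26],"spin":0},
    {"translation":[-0.05,-0.2,-0.26],"spin":0},
    {"translation":[-0.1,-0.42,-0.25],"spin":0},
    {"translation":[-0.106,-0.474,-0.2],"spin":0},
    {"translation":[-0.106,-0.474,-0.17],"spin":0},
    {"translation":[-0.106,-0.474,-0.17],"spin":0}
  ]
}}

```text
time_s: 12.5
ee_pos: [453.7, 22.6, 194.7]
eef_rot: [-0.001, 0.043, 0.999, 0.0]
contact_force: [0.6, 0.3, -0.9]
width: 23.0
grasp_force: 45.0
```

```bash
cat >> h.py <<'E'
def look():
    brief();f,X=blocks("wrist");p=pose()[0];Z=X[...,2]
    near=np.hypot(X[...,0]-p[0],X[...,1]-p[1])<18
    for lo,hi in ((68,85),(85,100),(100,115)):
        P=X[near&(Z>lo)&(Z<hi)]
        if len(P)>10: print("pin z",lo,len(P),"ctr y",(P[:,1].min()+P[:,1].max())/2,"x",np.percentile(P[:,0],5)+6)
    brief();return f,X
E
python3 -c "
from h import *
look()"
```

```text
12.5 [453.7  22.6 194.7] th 85.02 F [ 0.6  0.3 -0.9] w 23.0 45.0
wrist px [416. 167.] 3392 ctr [438.5 141.3] size [45.  60.9] long dir -79.7 z 59.3
wrist px [279. 191.] 2609 ctr [454.5  21.6] size [44.4 60.1] long dir -75.6 z 59.2
wrist px [ 41. 238.] 3035 ctr [ 474.6 -198.9] size [44.8 63. ] long dir -87.6 z 59.1
pin z 68 34 ctr y 22.42762876253144 x 451.2044134958072
pin z 85 89 ctr y 22.67518170053992 x 451.52824923832327
pin z 100 57 ctr y 22.511716552994734 x 451.6350091432116
12.55 [454.2  22.7 195.5] th 85.06 F [ 0.2 -0.6 -0.6] w 23.3 45.0
```

Emit:
{"op": "servo_tool", "data": {
  "plan": [
    {"translation":[-0.012,-0.003,0.0],"spin":0},
    {"translation":[-0.012,-0.003,0.03],"spin":0},
    {"translation":[-0.012,-0.003,0.06],"spin":0},
    {"translation":[-0.012,-0.003,0.085],"spin":0},
    {"translation":[-0.012,-0.003,0.11],"spin":0},
    {"translation":[-0.012,-0.003,0.13],"spin":0},
    {"translation":[-0.012,-0.003,0.155],"spin":0},
    {"translation":[-0.012,-0.003,0.155],"spin":0}
  ]
}}

```text
time_s: 13.55
ee_pos: [458.7, 20.4, 159.5]
eef_rot: [0.001, 0.044, 0.999, 0.0]
contact_force: [-3.1, 1.3, 12.8]
width: 23.1
grasp_force: 45.0
```

```bash
python3 -c "
from h import *
brief()"
```

```text
13.55 [458.7  20.4 159.5] th 84.98 F [-3.1  1.3 12.8] w 23.1 45.0
```

Emit:
{"op": "servo_tool", "data": {
  "plan": [
    {"translation":[0.008,0,0.008],"spin":0},
    {"translation":[0.008,0,0.016],"spin":0},
    {"translation":[0.008,0,0.016],"spin":0},
    {"translation":[0.008,0,0.016],"spin":0},
    {"translation":[0.008,0,0.016],"spin":0},
    {"translation":[0.008,0,0.016],"spin":0},
    {"translation":[0.008,0,0.016],"spin":0},
    {"translation":[0.008,0,0.016],"spin":0}
  ]
}}

```text
time_s: 14.55
ee_pos: [459.6, 20.3, 159.0]
eef_rot: [0.005, 0.044, 0.999, -0.0]
contact_force: [-3.6, 1.7, 27.7]
width: 23.5
grasp_force: 45.0
```

```bash
python3 -c "
from h import *
brief()"
```

```text
14.55 [459.6  20.3 159. ] th 84.99 F [-3.6  1.7 27.7] w 23.5 45.0
```

Emit:
{"op": "servo_tool", "data": {
  "plan": [
    {"translation":[0,0,-0.1],"spin":0},
    {"translation":[0,0,-0.25],"spin":0},
    {"translation":[0,0,-0.27],"spin":0},
    {"translation":[-0.04,-0.22,-0.27],"spin":0},
    {"translation":[-0.08,-0.45,-0.27],"spin":0},
    {"translation":[-0.12,-0.68,-0.26],"spin":0},
    {"translation":[-0.162,-0.873,-0.2],"spin":0},
    {"translation":[-0.162,-0.873,-0.17],"spin":0}
  ]
}}

```text
time_s: 15.55
ee_pos: [475.7, -203.0, 193.2]
eef_rot: [-0.002, 0.046, 0.999, 0.0]
contact_force: [-0.4, 1.2, -1.6]
width: 23.2
grasp_force: 45.0
```

```bash
python3 -c "
from h import *
grab_frame('wrist');grab_frame('wrist')
look()"
```

```text
15.65 [ 475.3 -199.8  193.1] th 84.9 F [ 0.2  0.8 -2.5] w 23.4 45.0
wrist px [529. 152.] 2882 ctr [454.8  19.6] size [45.1 57.5] long dir -75.6 z 59.0
wrist px [113. 173.] 3728 ctr [ 441.7 -338.5] size [61.9 44.9] long dir 79.2 z 59.1
wrist px [280. 190.] 2680 ctr [ 474.6 -199.2] size [44.8 60.1] long dir -86.7 z 59.2
wrist px [ 46. 344.] 741 ctr [ 615.6 -450.1] size [26.5 56.3] long dir -4.5 z 55.7
pin z 68 44 ctr y -199.4476690435333 x 470.94075470372803
pin z 85 90 ctr y -199.19883211394512 x 471.37824292582496
pin z 100 63 ctr y -199.18288949280395 x 471.7789352728025
15.7 [ 475.9 -199.3  194.1] th 84.98 F [-0.2  0.9 -1.7] w 23.2 45.0
```

Emit:
{"op": "servo_tool", "data": {
  "plan": [
    {"translation":[-0.006,0,0.0],"spin":0},
    {"translation":[-0.006,0,0.03],"spin":0},
    {"translation":[-0.006,0,0.06],"spin":0},
    {"translation":[-0.006,0,0.085],"spin":0},
    {"translation":[-0.006,0,0.11],"spin":0},
    {"translation":[-0.006,0,0.13],"spin":0},
    {"translation":[-0.006,0,0.155],"spin":0},
    {"translation":[-0.006,0,0.155],"spin":0}
  ]
}}

```text
time_s: 16.7
ee_pos: [478.0, -200.5, 156.5]
eef_rot: [-0.001, 0.044, 0.999, 0.0]
contact_force: [-0.4, -0.2, -2.0]
width: 22.9
grasp_force: 45.0
```

```bash
python3 -c "
from h import *
brief()"
```

```text
16.7 [ 478.  -200.5  156.5] th 84.99 F [-0.4 -0.2 -2. ] w 22.9 45.0
```

Emit:
{"op": "servo_tool", "data": {
  "plan": [
    {"translation":[0,0,0.02],"spin":0},
    {"translation":[0,0,0.04],"spin":0},
    {"translation":[0,0,0.06],"spin":0},
    {"translation":[0,0,0.08],"spin":0},
    {"translation":[0,0,0.1],"spin":0},
    {"translation":[0,0,0.11],"spin":0},
    {"translation":[0,0,0.11],"spin":0},
    {"translation":[0,0,0.11],"spin":0}
  ]
}}

```text
time_s: 17.7
ee_pos: [480.3, -201.2, 133.2]
eef_rot: [0.002, 0.044, 0.999, -0.001]
contact_force: [-3.7, 2.6, 18.9]
width: 23.5
grasp_force: 45.0
```

```bash
python3 -c "
from h import *
brief()"
```

```text
17.7 [ 480.3 -201.2  133.2] th 84.99 F [-3.7  2.6 18.9] w 23.5 45.0
```

Block 3 goes through. Now block 4.

Emit:
{"op": "servo_tool", "data": {
  "plan": [
    {"translation":[0,0,-0.15],"spin":0},
    {"translation":[0,0,-0.33],"spin":0},
    {"translation":[0,0,-0.37],"spin":0},
    {"translation":[0.03,-0.2,-0.37],"spin":0},
    {"translation":[0.06,-0.4,-0.36],"spin":0},
    {"translation":[0.083,-0.566,-0.3],"spin":0},
    {"translation":[0.083,-0.566,-0.27],"spin":0},
    {"translation":[0.083,-0.566,-0.27],"spin":0}
  ]
}}

```text
time_s: 18.7
ee_pos: [444.5, -338.3, 194.9]
eef_rot: [-0.001, 0.044, 0.999, 0.002]
contact_force: [-0.1, 0.2, -0.9]
width: 22.9
grasp_force: 45.0
```

```bash
python3 -c "
from h import *
grab_frame('wrist')
f,X=look();save(f,'w6')"
```

```text
18.75 [ 445.1 -338.3  195.9] th 85.01 F [ 0.6  0.7 -1.1] w 23.4 45.0
wrist px [278. 187.] 2820 ctr [ 441.8 -338.1] size [60.1 44.7] long dir 79.3 z 59.2
wrist px [437. 214.] 3037 ctr [ 474.7 -199.3] size [45.6 61. ] long dir -86.9 z 59.2
pin z 68 29 ctr y -337.79365307071197 x 439.6156485129427
pin z 85 90 ctr y -337.78725979518634 x 440.00219840853055
pin z 100 92 ctr y -337.70841067219135 x 440.53504781012435
18.8 [ 445.6 -338.4  196.7] th 85.05 F [-0.1 -0.3 -1.3] w 23.2 45.0
```

View pics/w6.png

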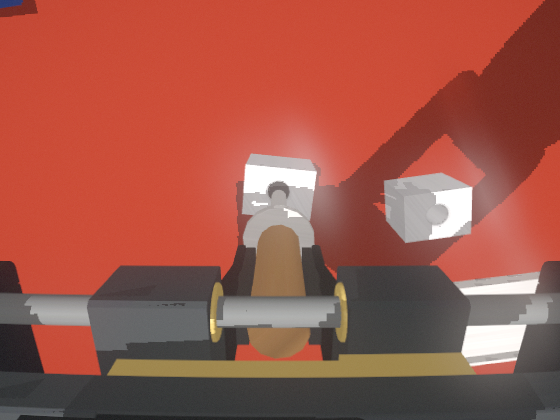

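The pin stands over the bore, which shows at (278,190).

Emit:
{"op": "servo_tool", "data": {
  "plan": [
    {"translation":[-0.003,0,0.0],"spin":0},
    {"translation":[-0.003,0,0.03],"spin":0},
    {"translation":[-0.003,0,0.06],"spin":0},
    {"translation":[-0.003,0,0.085],"spin":0},
    {"translation":[-0.003,0,0.11],"spin":0},
    {"translation":[-0.003,0,0.13],"spin":0},
    {"translation":[-0.003,0,0.16],"spin":0},
    {"translation":[-0.003,0,0.16],"spin":0}
  ]
}}

```text
time_s: 19.8
ee_pos: [445.8, -339.5, 156.3]
eef_rot: [-0.0, 0.044, 0.999, 0.0]
contact_force: [0.2, -0.1, -1.9]
width: 23.1
grasp_force: 45.0
```

```bash
python3 -c "
from h import *
brief()"
```

```text
19.8 [ 445.8 -339.5  156.3] th 84.99 F [ 0.2 -0.1 -1.9] w 23.1 45.0
```

Emit:
{"op": "servo_tool", "data": {
  "plan": [
    {"translation":[0,0,0.02],"spin":0},
    {"translation":[0,0,0.04],"spin":0},
    {"translation":[0,0,0.06],"spin":0},
    {"translation":[0,0,0.08],"spin":0},
    {"translation":[0,0,0.1],"spin":0},
    {"translation":[0,0,0.112],"spin":0},
    {"translation":[0,0,0.112],"spin":0},
    {"translation":[0,0,0.112],"spin":0}
  ]
}}

```text
time_s: 20.8
ee_pos: [448.0, -340.6, 133.1]
eef_rot: [0.002, 0.044, 0.999, -0.001]
contact_force: [-1.7, 3.8, 19.3]
width: 23.3
grasp_force: 45.0
```

```bash
python3 -c "
from h import *
brief()"
```

```text
20.8 [ 448.  -340.6  133.1] th 84.99 F [-1.7  3.8 19.3] w 23.3 45.0
```

Block 4 goes through as well. I'll put the probe back in its stand so that the gripper is free, sort the blocks, and shut the keeper last.

Emit:
{"op": "servo_tool", "data": {
  "plan": [
    {"translation":[0,0,-0.2],"spin":0},
    {"translation":[0,0,-0.4],"spin":0},
    {"translation":[0,0,-0.58],"spin":0},
    {"translation":[0.03,0.15,-0.6],"spin":0},
    {"translation":[0.06,0.35,-0.6],"spin":0},
    {"translation":[0.08,0.55,-0.6],"spin":0},
    {"translation":[0.1,0.75,-0.6],"spin":0},
    {"translation":[0.12,0.8,-0.6],"spin":0}
  ]
}}

```text
time_s: 21.8
ee_pos: [433.6, -135.4, 278.8]
eef_rot: [-0.0, 0.042, 0.999, 0.0]
contact_force: [0.6, 0.3, -1.0]
width: 23.3
grasp_force: 45.0
```

Emit:
{"op": "servo_tool", "data": {
  "plan": [
    {"translation":[0.02,0.15,0],"spin":0},
    {"translation":[0.05,0.35,0],"spin":0},
    {"translation":[0.08,0.55,0],"spin":0},
    {"translation":[0.11,0.75,0],"spin":0},
    {"translation":[0.13,0.9,0],"spin":0},
    {"translation":[0.13,0.9,0],"spin":0},
    {"translation":[0.13,0.9,0],"spin":0},
    {"translation":[0.13,0.9,0],"spin":0}
  ]
}}

```text
time_s: 22.8
ee_pos: [421.3, 88.0, 279.1]
eef_rot: [-0.0, 0.045, 0.999, -0.0]
contact_force: [-0.4, -0.4, -2.8]
width: 23.2
grasp_force: 45.0
```

```bash
python3 -c "
from h import *
brief()
f,X=blocks('top');save(f,'top3')
plan((407.5,296.2,268,85))"
```

```text
22.8 [421.3  88.  279.1] th 84.89 F [-0.4 -0.4 -2.8] w 23.2 45.0
top px [338. 211.] 248 ctr [ 471.6 -195.1] size [43.7 59.6] long dir -87.7 z 59.5
top px [384. 223.] 254 ctr [ 438.8 -334.3] size [61.6 44.8] long dir 79.1 z 59.4
(407.5, 296.2, 268, 85) tr [0.129, 0.825, 0.045] spin -0.0007
```

View pics/top3.png

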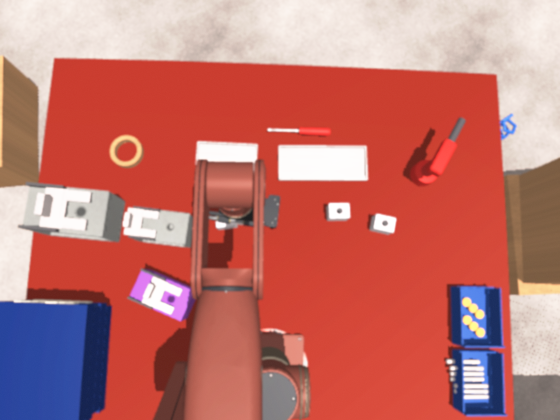

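There is no fifth block in the area that was hidden before. Now the probe goes over the stand, at (157,227) in the top picture.

Emit:
{"op": "servo_tool", "data": {
  "plan": [
    {"translation":[0.03,0.2,0],"spin":0},
    {"translation":[0.06,0.4,0],"spin":0},
    {"translation":[0.09,0.6,0],"spin":0},
    {"translation":[0.12,0.77,0],"spin":0},
    {"translation":[0.129,0.825,0.03],"spin":0},
    {"translation":[0.129,0.825,0.08],"spin":0},
    {"translation":[0.129,0.825,0.1],"spin":0},
    {"translation":[0.129,0.825,0.1],"spin":0}
  ]
}}

```text
time_s: 23.85
ee_pos: [407.0, 296.0, 253.5]
eef_rot: [-0.001, 0.045, 0.999, -0.001]
contact_force: [-0.6, -0.9, -1.2]
width: 23.5
grasp_force: 45.0
```

Run:
```python
from h import *
grab_frame("wrist");brief();f=grab_frame("wrist");save(f,"w7");X=pts(f);Z=X[...,2];p=pose()[0];brief()
near=np.hypot(X[...,0]-p[0]+2,X[...,1]-p[1])<20
for lo,hi in ((118,130),(130,145),(145,165),(165,185)):
    P=X[near&(Z>lo)&(Z<hi)]
    if len(P)>10: print("pin z",lo,len(P),"ctr y",(P[:,1].min()+P[:,1].max())/2,"x",np.percentile(P[:,0],5)+6)
# stand top plane and hole
m=(abs(Z-112)<3)&(np.hypot(X[...,0]-402,X[...,1]-296)<24)
print("z top",X[m][:,2].mean())
low=(Z<100)&(np.hypot(X[...,0]-402,X[...,1]-296)<30)
n=np.argwhere(low);print(len(n), n.min(0) if len(n) else 0,n.max(0) if len(n) else 0)
im=cv2.imread("pics/w7.png")[130:280,190:370];cv2.imwrite("pics/c7.png",cv2.resize(im,None,fx=4,fy=4,interpolation=cv2.INTER_CUBIC))
```

```text
23.9 [407.2 296.3 254.1] th 84.89 F [-0.2  0.1 -2.4] w 23.1 45.0
23.95 [407.4 296.6 254.5] th 84.9 F [ 0.6  0.8 -2.1] w 22.8 45.0
pin z 130 40 ctr y 297.21704077124963 x 400.43271194693637
pin z 145 129 ctr y 296.76999726296845 x 400.91943541063347
pin z 165 57 ctr y 297.24690764556294 x 401.75393656600664
z top 111.5293531257388
164 [179 269] [191 288]
```

View pics/c7.png

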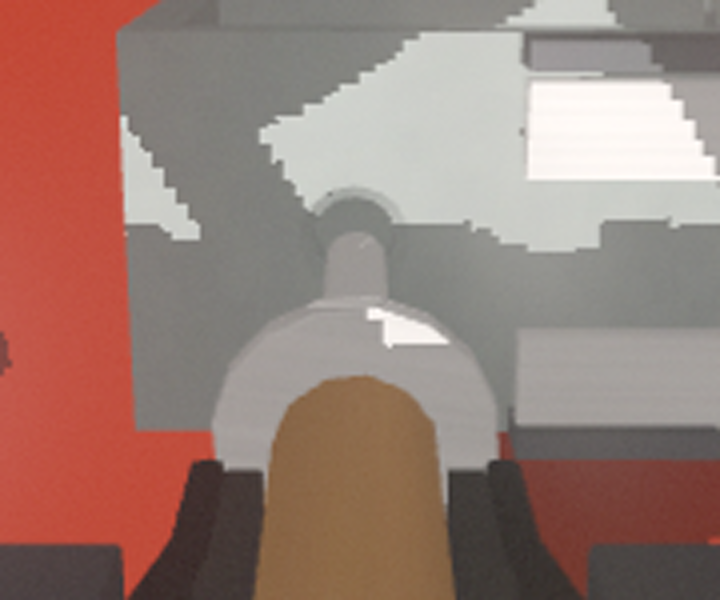

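Run:
```python
from h import *
f=grab_frame("wrist");X=pts(f);brief()
for r in range(172,182): print(r,X[r,279].round(1))
print(X[185,265].round(1),X[185,294].round(1))
```

```text
24.0 [407.4 296.9 254.8] th 84.92 F [ 0.8  1.  -0.8] w 23.4 45.0
172 [387.8 298.6 111.4]
173 [388.5 298.5 112.1]
174 [389.5 298.4 111.6]
175 [390.4 298.3 111.7]
176 [391.2 298.3 111.8]
177 [392.4 298.2 110.4]
178 [393.4 298.1 110.2]
179 [416.8 296.1  12.5]
180 [418.5 296.   10.3]
181 [419.2 295.9  12.4]
[398.  285.5 112.2] [400.1 310.5 113. ]
```

Emit:
{"op": "servo_tool", "data": {
  "plan": [
    {"translation":[-0.003,0,0.0],"spin":0},
    {"translation":[-0.003,0,0.05],"spin":0},
    {"translation":[-0.003,0,0.09],"spin":0},
    {"translation":[-0.003,0,0.14],"spin":0},
    {"translation":[-0.003,0,0.2],"spin":0},
    {"translation":[-0.003,0,0.26],"spin":0},
    {"translation":[-0.003,0,0.32],"spin":0},
    {"translation":[-0.003,0,0.32],"spin":0}
  ]
}}

```text
time_s: 25.0
ee_pos: [406.6, 296.8, 172.4]
eef_rot: [-0.001, 0.044, 0.999, -0.001]
contact_force: [0.6, 0.2, -1.2]
width: 23.3
grasp_force: 45.0
```

```bash
python3 -c "
from h import *
brief()"
```

```text
25.0 [406.6 296.8 172.4] th 84.99 F [ 0.6  0.2 -1.2] w 23.3 45.0
```

Emit:
{"op": "servo_tool", "data": {
  "plan": [
    {"translation":[0,0,0.03],"spin":0},
    {"translation":[0,0,0.06],"spin":0},
    {"translation":[0,0,0.08],"spin":0},
    {"translation":[0,0,0.085],"spin":0},
    {"translation":[0,0,0.09],"spin":0},
    {"translation":[0,0,0.09],"spin":0},
    {"translation":[0,0,0.09],"spin":0},
    {"translation":[0,0,0.09],"spin":0}
  ]
}}

```text
time_s: 26.0
ee_pos: [407.8, 297.4, 151.9]
eef_rot: [0.0, 0.044, 0.999, 0.0]
contact_force: [-0.3, -0.9, -1.5]
width: 23.2
grasp_force: 45.0
```

```bash
python3 -c "
from h import *
brief()"
```

```text
26.0 [407.8 297.4 151.9] th 84.99 F [-0.3 -0.9 -1.5] w 23.2 45.0
```

Emit:
{"op": "servo_tool", "data": {
  "plan": [
    {"translation":[0,0,0.008],"spin":0},
    {"translation":[0,0,0.012],"spin":0},
    {"translation":[0,0,0.012],"spin":0},
    {"translation":[0,0,0.012],"spin":0},
    {"translation":[0,0,0.012],"spin":0},
    {"translation":[0,0,0.012],"spin":0},
    {"translation":[0,0,0.012],"spin":0},
    {"translation":[0,0,0.012],"spin":0}
  ]
}}

```text
time_s: 27.0
ee_pos: [408.0, 297.6, 151.6]
eef_rot: [0.0, 0.044, 0.999, 0.0]
contact_force: [-7.5, -4.4, 16.6]
width: 23.3
grasp_force: 45.0
```

Emit:
{"op": "servo_tool", "data": {
  "plan": [
    {"translation":[0,0,0],"spin":0},
    {"translation":[0,0,0],"spin":0},
    {"translation":[0,0,0],"spin":0},
    {"translation":[0,0,0],"spin":0},
    {"translation":[0,0,-0.15],"spin":0},
    {"translation":[0,0,-0.35],"spin":0},
    {"translation":[0,0,-0.5],"spin":0},
    {"translation":[0,0,-0.5],"spin":0}
  ],
  "hand": 0.38
}}

```text
time_s: 28.0
ee_pos: [409.5, 298.3, 277.7]
eef_rot: [0.003, 0.044, 0.999, 0.002]
contact_force: [1.0, 0.0, -0.4]
width: 59.8
grasp_force: 0.0
```

Run:
```python
from h import *
brief();f=grab_frame("wrist");save(f,"w8");X=pts(f);Z=X[...,2];
r=np.hypot(X[...,0]-402.6,X[...,1]-296.5)
m=(r<24)&(abs(Z-118)<4);P=X[m];print(len(P),P[:,2].mean(),np.percentile(P[:,2],[5,50,95]),cv2.minEnclosingCircle(P[abs(P[:,2]-118)<3][:,:2].astype(np.float32)))
m=(r<26)&(Z>194)&(Z<210);P=X[m];print("top",len(P),P.mean(0) if len(P) else 0,P.max(0) if len(P) else 0)
p=pose()[0];plan((407,296,275,85),(440,142,275,100.3),(440,142,100,100.3))
```

```text
28.0 [409.5 298.3 277.7] th 84.99 F [ 1.   0.  -0.4] w 59.8 0.0
778 117.5628105996849 [116.38282506 117.56772908 118.85354181] ((404.7049255371094, 297.8133544921875), 20.86570167541504)
top 822 [403.77149557 297.84127619 197.25154291] [416.03072275 309.29780512 199.4785043 ]
(407, 296, 275, 85) tr [0.005, -0.007, 0.0] spin -0.0001
(440, 142, 275, 100.3) tr [-0.18, -0.61, 0.0] spin -0.0851
(440, 142, 100, 100.3) tr [-0.18, -0.61, 0.7] spin -0.0851
```

View pics/w8.png

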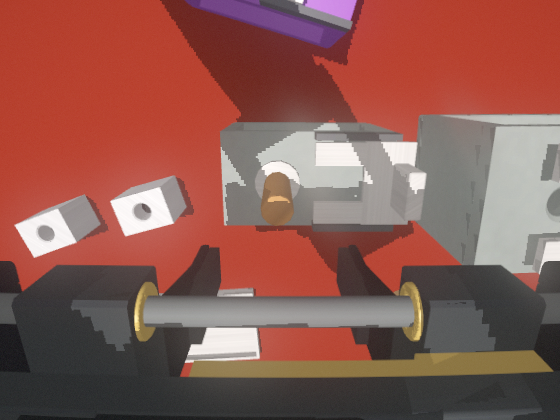

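The probe hangs seated: collar top at 117.6 mm, picture position (277,182). Blocks 1 and 2 show at (150,207) and (45,232). Now I'll go to block 1 with the gripper open and turned to about 10°.

Emit:
{"op": "servo_tool", "data": {
  "plan": [
    {"translation":[-0.03,-0.1,0],"spin":0.055},
    {"translation":[-0.07,-0.25,0],"spin":0.11},
    {"translation":[-0.12,-0.4,0],"spin":0.165},
    {"translation":[-0.16,-0.55,0],"spin":0.22},
    {"translation":[-0.18,-0.61,0],"spin":0.275},
    {"translation":[-0.18,-0.61,0.1],"spin":0.33},
    {"translation":[-0.18,-0.61,0.2],"spin":0.385},
    {"translation":[-0.18,-0.61,0.3],"spin":0.415}
  ],
  "hand": 0.9
}}

```text
time_s: 29.05
ee_pos: [437.9, 141.2, 195.9]
eef_rot: [-0.001, 0.643, 0.766, -0.001]
contact_force: [0.1, 0.1, -0.2]
width: 82.7
grasp_force: 0.0
```

Run:
```python
from h import *
grab_frame("wrist");brief();blocks("wrist");blocks("scene");brief()
f,X=blocks("top");Z=X[...,2]
```

```text
29.1 [435.8 140.9 192.3] th 9.87 F [-1.8 -0.3 -3.2] w 82.7 0.0
wrist px [283. 195.] 3184 ctr [438.8 141.8] size [44.  60.3] long dir -79.6 z 59.6
wrist px [277. 292.] 354 ctr [447.8  48.8] size [44.2  6.9] long dir 11.6 z 58.7
wrist px [279. 336.] 752 ctr [459.8   2.5] size [44.3 21.5] long dir 14.8 z 59.8
scene px [192. 154.] 121 ctr [ 610.1 -455.1] size [47.5 71.6] long dir -1.2 z 57.8
scene px [249. 157.] 147 ctr [ 442.8 -338.5] size [64.9 45.3] long dir 79.0 z 61.1
scene px [259. 184.] 184 ctr [ 476.5 -200.4] size [46.  63.5] long dir -87.6 z 61.1
scene px [299. 224.] 228 ctr [455.7  20.6] size [47.1 61.5] long dir -74.9 z 61.0
scene px [325. 250.] 268 ctr [440.1 140.6] size [46.6 62.5] long dir -80.5 z 60.8
29.2 [437.1 141.2 196. ] th 10.38 F [ 0.1 -0.1  0.8] w 82.7 0.0
top px [338. 211.] 256 ctr [ 471.4 -195.3] size [43.8 59.3] long dir -88.7 z 59.5
top px [265. 215.] 251 ctr [452.8  25.3] size [45.  59.9] long dir -75.6 z 59.4
top px [384. 223.] 253 ctr [ 438.8 -334.9] size [63.5 45.1] long dir 79.4 z 59.3
```

Emit:
{"op": "servo_tool", "data": {
  "plan": [
    {"translation":[0.001,0.006,0.15],"spin":0},
    {"translation":[0.001,0.006,0.3],"spin":0},
    {"translation":[0.001,0.006,0.45],"spin":0},
    {"translation":[0.001,0.006,0.58],"spin":0},
    {"translation":[0.001,0.006,0.65],"spin":0},
    {"translation":[0.001,0.006,0.676],"spin":0},
    {"translation":[0.001,0.006,0.676],"spin":0},
    {"translation":[0.001,0.006,0.676],"spin":0}
  ]
}}

```text
time_s: 30.25
ee_pos: [441.7, 142.2, 31.0]
eef_rot: [0.001, 0.641, 0.768, 0.001]
contact_force: [0.8, -0.2, 0.1]
width: 82.6
grasp_force: 0.0
```

Emit:
{"op": "servo_tool", "data": {
  "plan": [
    {"translation":[0,0,0],"spin":0},
    {"translation":[0,0,0],"spin":0},
    {"translation":[0,0,0],"spin":0},
    {"translation":[0,0,0],"spin":0},
    {"translation":[0,0,0],"spin":0},
    {"translation":[0,0,0],"spin":0},
    {"translation":[0,0,-0.1],"spin":0},
    {"translation":[0,0,-0.2],"spin":0}
  ],
  "hand": -1,
  "newtons": 40
}}

```text
time_s: 31.25
ee_pos: [439.6, 141.9, 79.3]
eef_rot: [-0.001, 0.641, 0.768, -0.001]
contact_force: [0.7, -0.5, -4.1]
width: 43.6
grasp_force: 40.0
```

Run:
```python
from h import *
brief()
f=grab_frame("scene");X=pts(f);Z=X[...,2];rgb=f["pixels"].astype(int);sat=rgb.max(2)-rgb.min(2)
m=(Z<20)&(sat<60)&(X[...,0]>540)&(X[...,0]<720)&(abs(X[...,1])<330)
k,l,s,c=cv2.connectedComponentsWithStats(m.astype(np.uint8))
for i in range(1,k):
    if s[i,4]>150:
        r=cv2.minAreaRect(X[l==i][:,:2].astype(np.float32));print(c[i].round(),r,X[l==i][:,2].mean())
plan((638,194,80,0),(638,194,33,0))
```

```text
31.25 [439.6 141.9  79.3] th 10.28 F [ 0.7 -0.5 -4.1] w 43.6 40.0
[224. 222.] ((633.1937255859375, -155.3343048095703), (118.21700286865234, 289.79498291015625), 1.8739334344863892) 7.2837371332825205
[269. 293.] ((631.7158813476562, 151.89874267578125), (192.73182678222656, 118.2166519165039), 88.99182891845703) 7.2306823883550635
(638, 194, 80, 0) tr [0.063, 0.808, 0.012] spin 0.0572
(638, 194, 33, 0) tr [0.063, 0.808, 0.2] spin 0.0572
```

Emit:
{"op": "servo_tool", "data": {
  "plan": [
    {"translation":[0.015,0.2,0],"spin":0.03},
    {"translation":[0.03,0.4,0],"spin":0.057},
    {"translation":[0.04,0.6,0],"spin":0.057},
    {"translation":[0.053,0.75,0],"spin":0.057},
    {"translation":[0.053,0.794,0],"spin":0.057},
    {"translation":[0.053,0.794,0.05],"spin":0.057},
    {"translation":[0.053,0.794,0.12],"spin":0.057},
    {"translation":[0.053,0.794,0.15],"spin":0.057}
  ]
}}

```text
time_s: 32.3
ee_pos: [630.7, 190.0, 39.3]
eef_rot: [-0.001, 0.707, 0.707, -0.002]
contact_force: [-0.7, -0.9, -4.4]
width: 43.6
grasp_force: 40.0
```

Emit:
{"op": "servo_tool", "data": {
  "plan": [
    {"translation":[0,0,0.01],"spin":0},
    {"translation":[0,0,0.02],"spin":0},
    {"translation":[0,0,0.03],"spin":0},
    {"translation":[0,0,0.032],"spin":0},
    {"translation":[0,0,0.032],"spin":0},
    {"translation":[0,0,0.032],"spin":0},
    {"translation":[0,0,0.032],"spin":0},
    {"translation":[0,0,0.032],"spin":0}
  ]
}}

```text
time_s: 33.3
ee_pos: [633.6, 190.5, 34.3]
eef_rot: [0.0, 0.707, 0.707, 0.0]
contact_force: [-0.5, 0.0, -4.1]
width: 43.7
grasp_force: 40.0
```

```bash
python3 -c "
from h import *
brief()"
```

```text
33.3 [633.6 190.5  34.3] th 0.03 F [-0.5  0.  -4.1] w 43.7 40.0
```

Emit:
{"op": "servo_tool", "data": {
  "plan": [
    {"translation":[0,0,0.006],"spin":0},
    {"translation":[0,0,0.012],"spin":0},
    {"translation":[0,0,0.012],"spin":0},
    {"translation":[0,0,0.012],"spin":0},
    {"translation":[0,0,0.012],"spin":0},
    {"translation":[0,0,0.012],"spin":0},
    {"translation":[0,0,0.012],"spin":0},
    {"translation":[0,0,0.012],"spin":0}
  ]
}}

```text
time_s: 34.3
ee_pos: [633.9, 190.5, 33.7]
eef_rot: [0.0, 0.707, 0.707, 0.0]
contact_force: [-5.9, -2.2, 10.5]
width: 43.6
grasp_force: 40.0
```

Emit:
{"op": "servo_tool", "data": {
  "plan": [
    {"translation":[0,0,0],"spin":0},
    {"translation":[0,0,0],"spin":0},
    {"translation":[0,0,0],"spin":0},
    {"translation":[0,0,0],"spin":0},
    {"translation":[0,0,-0.15],"spin":0},
    {"translation":[0,0,-0.35],"spin":0},
    {"translation":[0,0,-0.55],"spin":0},
    {"translation":[0,0,-0.6],"spin":0}
  ],
  "hand": 0.5
}}

```text
time_s: 35.3
ee_pos: [636.0, 191.0, 186.4]
eef_rot: [0.002, 0.707, 0.707, 0.003]
contact_force: [0.6, -1.1, -0.8]
width: 65.3
grasp_force: 0.0
```

Run:
```python
from h import *
grab_frame("top");brief();blocks("wrist");blocks("top")
plan((454.7,21.6,180,15),(454.7,21.6,28,15))
```

```text
35.35 [635.7 190.9 186. ] th 0.03 F [ 0.5 -0.2  1.5] w 65.4 0.0
wrist px [275. 198.] 3517 ctr [634.  190.4] size [44.1 60.8] long dir -89.9 z 63.4
top px [338. 211.] 250 ctr [ 471.7 -195.5] size [43.8 59.4] long dir -88.0 z 59.4
top px [265. 215.] 251 ctr [453.   25.5] size [45.2 60. ] long dir -75.3 z 59.9
top px [384. 223.] 256 ctr [ 438.3 -334.8] size [61.7 45.3] long dir 79.2 z 59.0
(454.7, 21.6, 180, 15) tr [-0.675, -0.715, 0.004] spin -0.0832
(454.7, 21.6, 28, 15) tr [-0.675, -0.715, 0.612] spin -0.0832
```

Block 1 is down. Next, block 2.

Emit:
{"op": "servo_tool", "data": {
  "plan": [
    {"translation":[-0.16,-0.18,0],"spin":-0.02},
    {"translation":[-0.33,-0.35,0],"spin":-0.05},
    {"translation":[-0.5,-0.53,0],"spin":-0.083},
    {"translation":[-0.65,-0.68,0],"spin":-0.083},
    {"translation":[-0.675,-0.715,0],"spin":-0.083},
    {"translation":[-0.675,-0.715,0.1],"spin":-0.083},
    {"translation":[-0.675,-0.715,0.25],"spin":-0.083},
    {"translation":[-0.675,-0.715,0.35],"spin":-0.083}
  ],
  "hand": 0.9
}}

```text
time_s: 36.45
ee_pos: [453.4, 22.3, 90.6]
eef_rot: [-0.002, 0.609, 0.793, -0.001]
contact_force: [-0.8, 0.3, -0.1]
width: 82.7
grasp_force: 0.0
```

Emit:
{"op": "servo_tool", "data": {
  "plan": [
    {"translation":[0,0,0.1],"spin":0},
    {"translation":[0,0,0.2],"spin":0},
    {"translation":[0,0,0.25],"spin":0},
    {"translation":[0,0,0.26],"spin":0},
    {"translation":[0,0,0.26],"spin":0},
    {"translation":[0,0,0.26],"spin":0},
    {"translation":[0,0,0.26],"spin":0},
    {"translation":[0,0,0.26],"spin":0}
  ]
}}

```text
time_s: 37.45
ee_pos: [455.2, 21.6, 29.2]
eef_rot: [0.0, 0.609, 0.793, 0.0]
contact_force: [0.0, 0.0, 0.3]
width: 82.6
grasp_force: 0.0
```

Emit:
{"op": "servo_tool", "data": {
  "plan": [
    {"translation":[0,0,0],"spin":0},
    {"translation":[0,0,0],"spin":0},
    {"translation":[0,0,0],"spin":0},
    {"translation":[0,0,0],"spin":0},
    {"translation":[0,0,0],"spin":0},
    {"translation":[0,0,0],"spin":0},
    {"translation":[0,0,-0.1],"spin":0},
    {"translation":[0,0,-0.2],"spin":0}
  ],
  "hand": -1
}}

```text
time_s: 38.45
ee_pos: [453.6, 21.8, 78.3]
eef_rot: [-0.001, 0.609, 0.793, -0.001]
contact_force: [0.2, -0.9, -4.7]
width: 44.0
grasp_force: 40.0
```

Run:
```python
from h import *
grab_frame("top");brief()
plan((635,114,80,0),(635,114,34,0))
```

```text
38.5 [456.2  21.6  81.9] th 14.97 F [ 3.3  0.7 -2.8] w 43.9 40.0
(635, 114, 80, 0) tr [0.172, 0.786, 0.007] spin 0.0832
(635, 114, 34, 0) tr [0.172, 0.786, 0.191] spin 0.0832
```

Emit:
{"op": "servo_tool", "data": {
  "plan": [
    {"translation":[0.04,0.2,0],"spin":0.04},
    {"translation":[0.08,0.4,0],"spin":0.083},
    {"translation":[0.12,0.6,0],"spin":0.083},
    {"translation":[0.172,0.75,0],"spin":0.083},
    {"translation":[0.172,0.79,0],"spin":0.083},
    {"translation":[0.172,0.79,0.05],"spin":0.083},
    {"translation":[0.172,0.79,0.12],"spin":0.083},
    {"translation":[0.172,0.79,0.15],"spin":0.083}
  ]
}}

```text
time_s: 39.5
ee_pos: [631.9, 113.5, 38.4]
eef_rot: [-0.002, 0.707, 0.707, -0.002]
contact_force: [-0.6, 0.7, -2.8]
width: 43.7
grasp_force: 40.0
```

Emit:
{"op": "servo_tool", "data": {
  "plan": [
    {"translation":[0,0,0.01],"spin":0},
    {"translation":[0,0,0.02],"spin":0},
    {"translation":[0,0,0.03],"spin":0},
    {"translation":[0,0,0.038],"spin":0},
    {"translation":[0,0,0.042],"spin":0},
    {"translation":[0,0,0.042],"spin":0},
    {"translation":[0,0,0.042],"spin":0},
    {"translation":[0,0,0.042],"spin":0}
  ]
}}

```text
time_s: 40.5
ee_pos: [635.0, 114.2, 32.8]
eef_rot: [0.0, 0.707, 0.707, 0.0]
contact_force: [-4.5, -1.1, 7.1]
width: 43.9
grasp_force: 40.0
```

```bash
python3 -c "
from h import *
brief()"
```

```text
40.5 [635.  114.2  32.8] th 0.04 F [-4.5 -1.1  7.1] w 43.9 40.0
```

Emit:
{"op": "servo_tool", "data": {
  "plan": [
    {"translation":[0,0,0],"spin":0},
    {"translation":[0,0,0],"spin":0},
    {"translation":[0,0,0],"spin":0},
    {"translation":[0,0,0],"spin":0},
    {"translation":[0,0,-0.15],"spin":0},
    {"translation":[0,0,-0.35],"spin":0},
    {"translation":[0,0,-0.55],"spin":0},
    {"translation":[0,0,-0.6],"spin":0}
  ],
  "hand": 0.5
}}

```text
time_s: 41.5
ee_pos: [637.1, 114.4, 185.8]
eef_rot: [0.003, 0.707, 0.707, 0.003]
contact_force: [1.3, -0.6, -1.1]
width: 65.3
grasp_force: 0.0
```

Emit:
{"op": "servo_tool", "data": {
  "plan": [
    {"translation":[-0.2,-0.08,0],"spin":0},
    {"translation":[-0.4,-0.16,0],"spin":0},
    {"translation":[-0.6,-0.25,0],"spin":0},
    {"translation":[-0.8,-0.35,0],"spin":0},
    {"translation":[-0.96,-0.45,0],"spin":0},
    {"translation":[-0.96,-0.6,0],"spin":-0.018},
    {"translation":[-0.96,-0.64,0],"spin":-0.018},
    {"translation":[-0.96,-0.64,0],"spin":-0.018}
  ],
  "hand": 0.9
}}

```text
time_s: 42.5
ee_pos: [474.6, -125.6, 180.5]
eef_rot: [-0.0, 0.687, 0.727, 0.0]
contact_force: [-0.1, -0.6, 0.7]
width: 82.9
grasp_force: 0.0
```

Run:
```python
from h import *
grab_frame("wrist");brief();blocks("wrist");blocks("scene");f,X=blocks("top")
plan((474.6,-199.3,180,3),(474.6,-199.3,100,3))
```

```text
42.55 [ 475.3 -125.6  180.7] th 3.25 F [-0.4 -0.8 -0.4] w 83.0 0.0
wrist px [220. 283.] 1102 ctr [ 427.1 -206.9] size [23.7 44.1] long dir -2.8 z 59.5
wrist px [221. 330.] 173 ctr [ 425.6 -254.8] size [43.4  7.3] long dir 3.9 z 59.9
wrist px [227. 374.] 155 ctr [ 435.7 -308.7] size [ 5.8 22.2] long dir -11.2 z 58.0
scene px [193. 154.] 110 ctr [ 609.8 -456.9] size [44.5 71.4] long dir -0.9 z 58.2
scene px [268. 174.] 172 ctr [ 428.  -226.9] size [63.6 46.1] long dir 87.2 z 60.9
scene px [261. 272.] 205 ctr [636.2 113.4] size [63.7 45.3] long dir 89.4 z 63.1
scene px [274. 292.] 219 ctr [635.2 189.8] size [44.7 62.6] long dir -89.8 z 63.0
top px [212. 155.] 205 ctr [631.9 192.5] size [47.  57.7] long dir -88.5 z 62.3
top px [237. 156.] 208 ctr [632.8 118.4] size [59.2 44.8] long dir 89.9 z 62.4
top px [384. 223.] 252 ctr [ 438.7 -334.9] size [61.5 45.3] long dir 79.4 z 59.2
(474.6, -199.3, 180, 3) tr [-0.294, -0.021, 0.003] spin 0.0017
(474.6, -199.3, 100, 3) tr [-0.294, -0.021, 0.323] spin 0.0017
```

Block 3 was knocked aside; it now stands near (428,-227). I'll go there and look again.

Emit:
{"op": "servo_tool", "data": {
  "plan": [
    {"translation":[-0.18,-0.1,0],"spin":0.01},
    {"translation":[-0.35,-0.19,0],"spin":0.033},
    {"translation":[-0.386,-0.212,0],"spin":0.033},
    {"translation":[-0.386,-0.212,0],"spin":0.033},
    {"translation":[-0.386,-0.212,0],"spin":0.033},
    {"translation":[-0.386,-0.212,0],"spin":0.033},
    {"translation":[-0.386,-0.212,0],"spin":0.033},
    {"translation":[-0.386,-0.212,0],"spin":0.033}
  ]
}}

```text
time_s: 43.7
ee_pos: [427.4, -224.9, 180.8]
eef_rot: [0.0, 0.723, 0.691, 0.0]
contact_force: [-0.7, -0.7, 0.1]
width: 82.8
grasp_force: 0.0
```

Run:
```python
from h import *
brief();blocks("wrist");brief()
```

```text
43.7 [ 427.4 -224.9  180.8] th -2.63 F [-0.7 -0.7  0.1] w 82.8 0.0
wrist px [277. 200.] 3417 ctr [ 426.4 -225.4] size [60.2 44.1] long dir 87.4 z 59.6
wrist px [300. 291.] 451 ctr [ 445.9 -309.8] size [10.3 45.1] long dir -1.8 z 58.7
wrist px [296. 336.] 828 ctr [ 437.5 -357.1] size [22.6 44.8] long dir -10.8 z 59.8
43.75 [ 427.4 -225.   180.8] th -2.65 F [0.3 0.5 0.1] w 82.7 0.0
```

Emit:
{"op": "servo_tool", "data": {
  "plan": [
    {"translation":[-0.002,-0.004,0.15],"spin":0},
    {"translation":[-0.002,-0.004,0.3],"spin":0},
    {"translation":[-0.002,-0.004,0.45],"spin":0},
    {"translation":[-0.002,-0.004,0.55],"spin":0},
    {"translation":[-0.002,-0.004,0.61],"spin":0},
    {"translation":[-0.002,-0.004,0.61],"spin":0},
    {"translation":[-0.002,-0.004,0.61],"spin":0},
    {"translation":[-0.002,-0.004,0.61],"spin":0}
  ]
}}

```text
time_s: 44.75
ee_pos: [427.1, -226.3, 29.5]
eef_rot: [0.001, 0.723, 0.69, 0.0]
contact_force: [0.1, -0.2, -0.1]
width: 82.4
grasp_force: 0.0
```

Emit:
{"op": "servo_tool", "data": {
  "plan": [
    {"translation":[0,0,0],"spin":0},
    {"translation":[0,0,0],"spin":0},
    {"translation":[0,0,0],"spin":0},
    {"translation":[0,0,0],"spin":0},
    {"translation":[0,0,0],"spin":0},
    {"translation":[0,0,0],"spin":0},
    {"translation":[0,0,-0.1],"spin":0},
    {"translation":[0,0,-0.2],"spin":0}
  ],
  "hand": -1
}}

```text
time_s: 45.75
ee_pos: [425.2, -224.9, 77.6]
eef_rot: [-0.001, 0.723, 0.69, -0.0]
contact_force: [1.0, -0.5, -4.1]
width: 44.0
grasp_force: 40.0
```

Emit:
{"op": "servo_tool", "data": {
  "plan": [
    {"translation":[0.1,0.16,0],"spin":-0.015},
    {"translation":[0.2,0.32,0],"spin":-0.015},
    {"translation":[0.32,0.49,0],"spin":-0.015},
    {"translation":[0.43,0.66,0],"spin":-0.015},
    {"translation":[0.517,0.812,0],"spin":-0.015},
    {"translation":[0.517,0.812,0],"spin":-0.015},
    {"translation":[0.517,0.812,0.08],"spin":-0.015},
    {"translation":[0.517,0.812,0.13],"spin":-0.015}
  ]
}}

```text
time_s: 46.75
ee_pos: [632.4, -106.2, 42.8]
eef_rot: [-0.002, 0.707, 0.707, -0.001]
contact_force: [-1.4, -0.1, -3.8]
width: 43.8
grasp_force: 40.0
```

Emit:
{"op": "servo_tool", "data": {
  "plan": [
    {"translation":[0,0,0.01],"spin":0},
    {"translation":[0,0,0.02],"spin":0},
    {"translation":[0,0,0.03],"spin":0},
    {"translation":[0,0,0.04],"spin":0},
    {"translation":[0,0,0.05],"spin":0},
    {"translation":[0,0,0.06],"spin":0},
    {"translation":[0,0,0.06],"spin":0},
    {"translation":[0,0,0.06],"spin":0}
  ]
}}

```text
time_s: 47.75
ee_pos: [635.4, -106.1, 32.3]
eef_rot: [0.0, 0.707, 0.707, 0.0]
contact_force: [-4.2, 0.8, 5.2]
width: 43.7
grasp_force: 40.1
```

```bash
python3 -c "
from h import *
brief();blocks('top')"
```

```text
47.75 [ 635.4 -106.1   32.3] th 0.04 F [-4.2  0.8  5.2] w 43.7 40.1
top px [212. 155.] 199 ctr [632.4 193.1] size [46.4 57.1] long dir -89.9 z 62.5
top px [237. 156.] 203 ctr [633.4 118.3] size [60.2 46.5] long dir 87.9 z 62.5
top px [384. 223.] 256 ctr [ 438.3 -334.9] size [62.  45.3] long dir 80.2 z 59.4
```

Emit:
{"op": "servo_tool", "data": {
  "plan": [
    {"translation":[0,0,0],"spin":0},
    {"translation":[0,0,0],"spin":0},
    {"translation":[0,0,0],"spin":0},
    {"translation":[0,0,0],"spin":0},
    {"translation":[0,0,-0.15],"spin":0},
    {"translation":[0,0,-0.35],"spin":0},
    {"translation":[0,0,-0.55],"spin":0},
    {"translation":[0,0,-0.6],"spin":0}
  ],
  "hand": 0.5
}}

```text
time_s: 48.8
ee_pos: [637.5, -106.7, 185.8]
eef_rot: [0.003, 0.707, 0.707, 0.002]
contact_force: [-0.1, -0.8, -0.3]
width: 65.4
grasp_force: 0.0
```

Emit:
{"op": "servo_tool", "data": {
  "plan": [
    {"translation":[-0.18,-0.15,0],"spin":0},
    {"translation":[-0.36,-0.3,0],"spin":0.02},
    {"translation":[-0.54,-0.45,0],"spin":0.04},
    {"translation":[-0.72,-0.6,0],"spin":0.059},
    {"translation":[-0.88,-0.74,0],"spin":0.059},
    {"translation":[-0.93,-0.774,0],"spin":0.059},
    {"translation":[-0.93,-0.774,0],"spin":0.059},
    {"translation":[-0.93,-0.774,0],"spin":0.059}
  ],
  "hand": 0.9
}}

```text
time_s: 49.8
ee_pos: [442.4, -337.5, 180.3]
eef_rot: [-0.0, 0.769, 0.639, 0.0]
contact_force: [0.4, 0.2, -0.6]
width: 82.9
grasp_force: 0.0
```

Run:
```python
from h import *
brief();blocks("wrist");blocks("top");brief()
```

```text
49.8 [ 442.4 -337.5  180.3] th -10.53 F [ 0.4  0.2 -0.6] w 82.9 0.0
wrist px [276. 200.] 3460 ctr [ 440.8 -338.2] size [61.  44.1] long dir 79.2 z 59.7
top px [213. 155.] 187 ctr [632.4 192.3] size [46.  57.6] long dir -88.6 z 62.4
top px [237. 156.] 208 ctr [633.1 118.7] size [45.3 58.4] long dir -88.6 z 62.1
top px [309. 158.] 218 ctr [ 633.1 -102.1] size [45.8 59.3] long dir -89.5 z 62.1
49.9 [ 442.6 -337.3  180.5] th -10.48 F [0.  0.  1.1] w 82.9 0.0
```

Emit:
{"op": "servo_tool", "data": {
  "plan": [
    {"translation":[-0.004,-0.004,0.15],"spin":0},
    {"translation":[-0.004,-0.004,0.3],"spin":0},
    {"translation":[-0.004,-0.004,0.45],"spin":0},
    {"translation":[-0.004,-0.004,0.55],"spin":0},
    {"translation":[-0.004,-0.004,0.61],"spin":0},
    {"translation":[-0.004,-0.004,0.61],"spin":0},
    {"translation":[-0.004,-0.004,0.61],"spin":0},
    {"translation":[-0.004,-0.004,0.61],"spin":0}
  ]
}}

```text
time_s: 50.9
ee_pos: [441.4, -340.2, 29.7]
eef_rot: [0.001, 0.769, 0.639, 0.0]
contact_force: [-0.2, -0.5, 0.2]
width: 82.7
grasp_force: 0.0
```

Emit:
{"op": "servo_tool", "data": {
  "plan": [
    {"translation":[0,0,0],"spin":0},
    {"translation":[0,0,0],"spin":0},
    {"translation":[0,0,0],"spin":0},
    {"translation":[0,0,0],"spin":0},
    {"translation":[0,0,0],"spin":0},
    {"translation":[0,0,0],"spin":0},
    {"translation":[0,0,-0.1],"spin":0},
    {"translation":[0,0,-0.2],"spin":0}
  ],
  "hand": -1
}}

```text
time_s: 51.9
ee_pos: [439.6, -338.5, 77.6]
eef_rot: [-0.001, 0.769, 0.639, -0.0]
contact_force: [0.6, 0.7, -3.5]
width: 43.8
grasp_force: 40.0
```

Emit:
{"op": "servo_tool", "data": {
  "plan": [
    {"translation":[0.13,0.13,0],"spin":-0.02},
    {"translation":[0.27,0.27,0],"spin":-0.04},
    {"translation":[0.41,0.41,0],"spin":-0.058},
    {"translation":[0.55,0.55,0],"spin":-0.058},
    {"translation":[0.664,0.666,0],"spin":-0.058},
    {"translation":[0.664,0.666,0],"spin":-0.058},
    {"translation":[0.664,0.666,0.08],"spin":-0.058},
    {"translation":[0.664,0.666,0.13],"spin":-0.058}
  ]
}}

```text
time_s: 52.9
ee_pos: [632.3, -207.0, 42.8]
eef_rot: [-0.002, 0.708, 0.706, -0.001]
contact_force: [-0.3, 0.0, -4.2]
width: 43.6
grasp_force: 40.0
```

Emit:
{"op": "servo_tool", "data": {
  "plan": [
    {"translation":[0,0,0.01],"spin":0},
    {"translation":[0,0,0.02],"spin":0},
    {"translation":[0,0,0.03],"spin":0},
    {"translation":[0,0,0.04],"spin":0},
    {"translation":[0,0,0.05],"spin":0},
    {"translation":[0,0,0.06],"spin":0},
    {"translation":[0,0,0.06],"spin":0},
    {"translation":[0,0,0.06],"spin":0}
  ]
}}

```text
time_s: 53.9
ee_pos: [635.0, -207.0, 32.3]
eef_rot: [0.0, 0.708, 0.706, 0.0]
contact_force: [-3.8, 1.0, 5.7]
width: 43.7
grasp_force: 40.0
```

```bash
python3 -c "
from h import *
brief()"
```

```text
53.9 [ 635.  -207.    32.3] th -0.14 F [-3.8  1.   5.7] w 43.7 40.0
```

Emit:
{"op": "servo_tool", "data": {
  "plan": [
    {"translation":[0,0,0],"spin":0},
    {"translation":[0,0,0],"spin":0},
    {"translation":[0,0,0],"spin":0},
    {"translation":[0,0,0],"spin":0},
    {"translation":[0,0,-0.2],"spin":0},
    {"translation":[0,0,-0.44],"spin":0},
    {"translation":[0,0,-0.68],"spin":0},
    {"translation":[0,0,-0.92],"spin":0}
  ],
  "hand": 0.5
}}

```text
time_s: 54.9
ee_pos: [634.5, -206.8, 262.7]
eef_rot: [0.0, 0.708, 0.706, 0.0]
contact_force: [0.9, 0.1, -0.2]
width: 65.1
grasp_force: 0.0
```

Emit:
{"op": "servo_tool", "data": {
  "plan": [
    {"translation":[0.2,-0.06,0],"spin":0},
    {"translation":[0.4,-0.12,0],"spin":0},
    {"translation":[0.6,-0.18,0],"spin":0},
    {"translation":[0.8,-0.24,0],"spin":0},
    {"translation":[1.0,-0.3,0],"spin":0},
    {"translation":[1.0,-0.5,0],"spin":0},
    {"translation":[1.0,-0.5,0],"spin":0},
    {"translation":[1.0,-0.5,0],"spin":0}
  ],
  "hand": -0.08
}}

```text
time_s: 55.9
ee_pos: [511.0, 43.4, 261.4]
eef_rot: [0.001, 0.708, 0.706, 0.001]
contact_force: [-0.5, 0.9, -0.6]
width: 40.1
grasp_force: 0.0
```

Emit:
{"op": "servo_tool", "data": {
  "plan": [
    {"translation":[0.15,-0.04,0],"spin":-0.055},
    {"translation":[0.35,-0.08,0],"spin":-0.11},
    {"translation":[0.55,-0.14,0],"spin":-0.165},
    {"translation":[0.75,-0.2,0],"spin":-0.22},
    {"translation":[0.95,-0.26,0],"spin":-0.275},
    {"translation":[1.0,-0.3,0],"spin":-0.33},
    {"translation":[1.0,-0.3,0],"spin":-0.385},
    {"translation":[1.0,-0.3,0],"spin":-0.44}
  ]
}}

```text
time_s: 56.9
ee_pos: [437.4, 294.2, 261.1]
eef_rot: [0.0, 0.093, 0.996, 0.0]
contact_force: [0.1, 0.3, -0.2]
width: 40.6
grasp_force: 0.0
```

Run:
```python
from h import *
grab_frame("wrist");brief();f=grab_frame("wrist");X=pts(f);Z=X[...,2]
m=(Z>163)&(Z<171)&(np.hypot(X[...,0]-412,X[...,1]-406)<35);r=m.sum() and cv2.minAreaRect(X[m][:,:2].astype(np.float32));print("tab",m.sum(),r)
blocks("top");plan((412.4,406.8,262,85))
```

```text
56.95 [437.5 294.  261.1] th 79.73 F [0.9 0.6 0.6] w 40.4 0.0
tab 1116 ((412.67120361328125, 406.4976501464844), (14.704147338867188, 39.690673828125), 85.83979797363281)
top px [212. 155.] 207 ctr [632.2 193.5] size [46.6 55.6] long dir -87.6 z 62.5
top px [236. 156.] 196 ctr [633.1 118.4] size [59.6 45.6] long dir 89.9 z 62.3
top px [309. 158.] 219 ctr [ 633. -102.] size [45.8 59. ] long dir -88.4 z 62.2
top px [341. 159.] 220 ctr [ 633.2 -200.8] size [45.9 58.5] long dir -90.0 z 61.9
(412.4, 406.8, 262, 85) tr [0.185, 0.424, -0.004] spin -0.0343
```

Emit:
{"op": "servo_tool", "data": {
  "plan": [
    {"translation":[0.09,0.2,0],"spin":-0.033},
    {"translation":[0.185,0.4,0],"spin":-0.033},
    {"translation":[0.185,0.424,0],"spin":-0.033},
    {"translation":[0.185,0.424,0.1],"spin":-0.033},
    {"translation":[0.185,0.424,0.25],"spin":-0.033},
    {"translation":[0.185,0.424,0.38],"spin":-0.033},
    {"translation":[0.185,0.424,0.43],"spin":-0.033},
    {"translation":[0.185,0.424,0.43],"spin":-0.033}
  ]
}}

```text
time_s: 58.05
ee_pos: [411.0, 405.9, 152.8]
eef_rot: [-0.001, 0.045, 0.999, -0.001]
contact_force: [0.1, 0.4, -0.5]
width: 40.1
grasp_force: 0.0
```

Emit:
{"op": "servo_tool", "data": {
  "plan": [
    {"translation":[0,0,0],"spin":0},
    {"translation":[0,0,0],"spin":0},
    {"translation":[0,0,0],"spin":0},
    {"translation":[0,0,0],"spin":0},
    {"translation":[0,-0.04,0],"spin":0},
    {"translation":[0,-0.08,0],"spin":0},
    {"translation":[0,-0.12,0],"spin":0},
    {"translation":[0,-0.15,0],"spin":0}
  ],
  "hand": -1,
  "newtons": 20
}}

```text
time_s: 59.05
ee_pos: [407.6, 368.6, 154.0]
eef_rot: [0.0, 0.044, 0.999, 0.0]
contact_force: [-1.3, 2.0, 6.2]
width: 13.7
grasp_force: 20.0
```

```bash
python3 -c "
from h import *
brief()"
```

```text
59.05 [407.6 368.6 154. ] th 84.96 F [-1.3  2.   6.2] w 13.7 20.0
```

Emit:
{"op": "servo_tool", "data": {
  "plan": [
    {"translation":[0,-0.015,0],"spin":0},
    {"translation":[0,-0.03,0],"spin":0},
    {"translation":[0,-0.045,0],"spin":0},
    {"translation":[0,-0.06,0],"spin":0},
    {"translation":[0,-0.07,0],"spin":0},
    {"translation":[0,-0.078,0],"spin":0},
    {"translation":[0,-0.08,0],"spin":0},
    {"translation":[0,-0.08,0],"spin":0}
  ]
}}

```text
time_s: 60.05
ee_pos: [406.1, 352.3, 154.1]
eef_rot: [0.001, 0.044, 0.999, 0.004]
contact_force: [0.2, 16.0, -0.1]
width: 13.5
grasp_force: 20.1
```

```bash
python3 -c "
from h import *
brief()"
```

```text
60.05 [406.1 352.3 154.1] th 84.97 F [ 0.2 16.  -0.1] w 13.5 20.1
```

Emit:
{"op": "servo_tool", "data": {
  "plan": [
    {"translation":[0,0.014,0],"spin":0},
    {"translation":[0,0.014,0],"spin":0},
    {"translation":[0,0.014,0],"spin":0},
    {"translation":[0,0.014,0],"spin":0},
    {"translation":[0,0.014,-0.15],"spin":0},
    {"translation":[0,0.014,-0.35],"spin":0},
    {"translation":[0,0.014,-0.5],"spin":0},
    {"translation":[0,0.014,-0.5],"spin":0}
  ],
  "hand": -0.08
}}

```text
time_s: 61.05
ee_pos: [407.8, 353.7, 282.4]
eef_rot: [0.003, 0.044, 0.999, 0.002]
contact_force: [0.1, 0.4, -0.7]
width: 39.8
grasp_force: 0.0
```

Run:
```python
from h import *
brief();f=grab_frame("wrist");save(f,"w9");X=pts(f);Z=X[...,2]
m=(Z>163)&(Z<171)&(np.hypot(X[...,0]-407,X[...,1]-353)<30);print("tab",m.sum(),cv2.minAreaRect(X[m][:,:2].astype(np.float32)))
r=np.hypot(X[...,0]-404,X[...,1]-297);m=(r<24)&(abs(Z-117.5)<3);print("collar z",m.sum(),X[m][:,2].mean())
m=(r<26)&(Z>194)&(Z<210);P=X[m];print("top",len(P),P.mean(0),P.max(0))
s=grab_frame("scene");save(s,"s9");blocks("scene")
a=cv2.imread("pics/w9.png")[80:300,:560];b=cv2.imread("pics/s9.png")[100:340,120:460]
cv2.imwrite("pics/c9.png",np.vstack([a,cv2.resize(b,(560,380))[:379]]))
```

```text
61.05 [407.8 353.7 282.4] th 84.98 F [ 0.1  0.4 -0.7] w 39.8 0.0
tab 810 ((407.5545959472656, 351.8774719238281), (13.119453430175781, 39.454559326171875), 85.10643768310547)
collar z 630 117.65248870781922
top 780 [403.83233213 298.27222401 197.34351716] [415.65308518 309.34623955 199.35649398]
scene px [192. 154.] 105 ctr [ 610.6 -457.3] size [44.7 71.4] long dir -0.4 z 57.7
scene px [214. 200.] 131 ctr [ 636.5 -205. ] size [64.  44.7] long dir 89.7 z 62.6
scene px [227. 220.] 149 ctr [ 637.5 -106.2] size [44.4 63.4] long dir -87.9 z 62.5
scene px [261. 272.] 219 ctr [636.5 113.2] size [63.3 44.7] long dir 89.9 z 63.0
scene px [275. 292.] 229 ctr [635.4 189.7] size [63.6 44.1] long dir 89.7 z 62.9
```

View pics/c9.png

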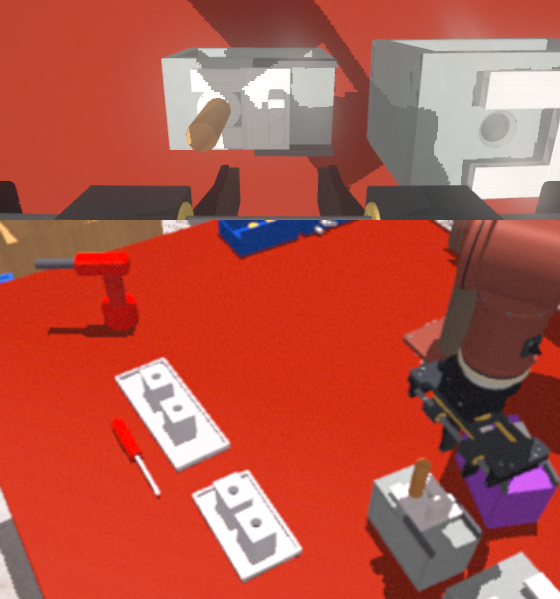

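The picture shows two blocks upright in each tray: long tray at (155,380) and (178,410), short tray at (233,492) and (256,525). The probe stands in its stand at (422,480) with the keeper shut, and the gripper touches nothing.

```bash
python3 -c "
from plant import arm
print(arm.hand_in())"
```

```text
the job is handed in; nothing more can be done
None
```

The job is done and handed in: of the four blocks present, the two through-bored ones stand in the long tray and the two blind ones in the short tray, and the probe is home with the keeper shut over its collar (I put the probe back before sorting, because the gripper had to be free).

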